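# Put the work lamps on charge behind a guarded switch

### The arm

A 6-joint arm with a two-finger parallel gripper is mounted at the origin on the work surface. World frame = base frame: x ahead of the robot, y to its left, z up, the work surface at z = 0. Lengths are in mm, angles in rad, forces in N, time in s.
With the tool pointing down it reaches from about 350 to 775 mm from the base axis. Payload 7.3 kg.
Tool frame: the origin (TCP) lies at the very end of the fingers, on their centre line; the grasp point (between the pads) lies 19 mm behind it; z points along the fingers, y is the line along which they close (so a half turn about z gives the same grasp; the last joint's range is limited). The gripper opens to 92 mm and grips with 3 to 60 N. Pads are 19 mm wide; open, the fingers measure 130 mm over their backs; the gripper's body (75 mm by 190 mm) begins 47 mm behind the grasp point.
Start: joints at [1.023, 0.342, 1.524, -0, 1.275, -0.146], TCP at [205.302, 483.214, 226.741] pointing down, gripper open.
Joint ranges: [-2.53, 2.53], [-0.77, 2.02], [0.04, 2.7], [-1, 4.14], [0.28, 2.66], [-3.11, 3.11]. Speed limits (rad/s): [2.57, 2.57, 3.14, 3.14, 3.14, 3.14].

### API

Orientations are given as a rotation vector (axis times angle).
In Python, from bench import ctrl gives the robot as it stands.
- The arm moves only by the tool apply_moves, never from a script. Its argument "deltas" is a list of rows, each a list of 3 entries, a list of its own where there are three numbers: the shift along the tool's x, y, z in cm, then the turn, a rotation vector about the tool's x, y, z in degrees, then the finger opening in cm, from 0 to 9.18. In form: [[[dx, dy, dz], [ax, ay, az], grip], ...]. A call has 1 to 8 rows; each row shifts and turns the commanded pose from where the row before left it, along the tool's axes as they then stand; what a row does not reach is not made up. A row lasts 1/12 s, in which the tool goes at most 41.7 mm and 7.16 degrees, less where a joint would pass 70% of its speed; a pose out of reach is approached as far as the arm can. A call is refused whole if a number of a shift passes 4.17 or a number of a turn 7.16, either way. A call with a gripper value outside its range is refused whole. The fingers move at their own pace and stop on an object; "newtons" is the grip in N (left out, the last holds). Time passes only in rows, so rows that do not move let the fingers close. It gives the time, the measured TCP pose, the force, the opening and the grip force at its end, in the units of the state.
- ctrl.get_state(): the state, without advancing time (a new reading comes with each control period).
- ctrl.snapshot(name): name is "scene" or "side" or "wrist"; returns a dict with "frame" (384x512x3 uint8, blue, green, red), "camera_matrix" (3x3 intrinsics, pixels), "extrinsics" (4x4, takes a point from camera to world coordinates); the wrist camera has in their place "tool_from_camera" (4x4, takes a point from camera to tool coordinates, whose origin is the TCP and whose axes are the flange's). Camera axes: x right, y up, looking along -z (the intrinsics and any distortion apply to the point x, -y, -z); pixel columns grow to the right and rows downward; lengths in mm; the calibration is good to about 2 mm. A picture is of the moment at which its call begins: read the wrist's pose just before it. There is no depth.
- ctrl.job_done(): hands the job in; it is judged then, once.
The state is a dict: "clock": time; "qpos": joint angles; "qvel": joint speeds; "tau": joint torques, N m; "position": TCP position; "tool_rot": TCP orientation; "ft_force": force on the tool from outside, world axes, zero at the start; "ft_torque": the same for the moment, N m; "opening": opening from 0.0 (shut) to 1.0 (fully open); "finger_force": force on a finger pad.
Only numpy, scipy, OpenCV 4.12 (cv2) and the standard library are available. Lean on these libraries where they do the work, as an engineer would, in place of code of your own. Each camera call takes 0.05 s, during which the arm holds its last target. There are 200 camera calls.

### The job

Set every work lamp from the counter into the charging tray, each flat and level in a bay of its own (any bay) with its lens toward the tray's raised far rail. Once all are in, lift the guard flap of the switch box up past about upright, flip the toggle beneath it fully on (away from you), then lower the guard fully shut. Leave the other goods where they are.

Things in the scene. Friction and masses are not known exactly. Their poses are not given: they have to be found in the camera images.
- lamp_a: One of up to five identical rechargeable work lamps (None = not there this time), 84 mm long (x), 44 mm wide (y), 72 mm tall, about 220 g. Origin: centre of its underside; z up; +x points to the round lens end (metal bezel, white lens), -x is the square black tail. Body 36 mm high; over it a grey carry handle: a bar along x, 54 mm long (x from -28 to 26 mm), 16 mm wide, occupying 52 to 72 mm above the underside, on two posts; pinch it across y.
- lamp_b: One of up to five identical rechargeable work lamps (None = not there this time), 84 mm long (x), 44 mm wide (y), 72 mm tall, about 220 g. Origin: centre of its underside; z up; +x points to the round lens end (metal bezel, white lens), -x is the square black tail. Body 36 mm high; over it a grey carry handle: a bar along x, 54 mm long (x from -28 to 26 mm), 16 mm wide, occupying 52 to 72 mm above the underside, on two posts; pinch it across y.
- lamp_c: One of up to five identical rechargeable work lamps (None = not there this time), 84 mm long (x), 44 mm wide (y), 72 mm tall, about 220 g. Origin: centre of its underside; z up; +x points to the round lens end (metal bezel, white lens), -x is the square black tail. Body 36 mm high; over it a grey carry handle: a bar along x, 54 mm long (x from -28 to 26 mm), 16 mm wide, occupying 52 to 72 mm above the underside, on two posts; pinch it across y.
- lamp_d: One of up to five identical rechargeable work lamps (None = not there this time), 84 mm long (x), 44 mm wide (y), 72 mm tall, about 220 g. Origin: centre of its underside; z up; +x points to the round lens end (metal bezel, white lens), -x is the square black tail. Body 36 mm high; over it a grey carry handle: a bar along x, 54 mm long (x from -28 to 26 mm), 16 mm wide, occupying 52 to 72 mm above the underside, on two posts; pinch it across y.
- lamp_e: One of up to five identical rechargeable work lamps (None = not there this time), 84 mm long (x), 44 mm wide (y), 72 mm tall, about 220 g. Origin: centre of its underside; z up; +x points to the round lens end (metal bezel, white lens), -x is the square black tail. Body 36 mm high; over it a grey carry handle: a bar along x, 54 mm long (x from -28 to 26 mm), 16 mm wide, occupying 52 to 72 mm above the underside, on two posts; pinch it across y.
- tray: Fixed grey charging tray, 212 mm (x) by 208 mm (y), with 2 rows (along y) of 3 bays split by 4 mm walls 13 mm high; floor 4 mm above the counter. Each bay is 100 mm (x) by 64 mm (y) inside, pitch 104 and 68 mm. Origin: centre of its underside. +x points to its far edge, away from the robot, where a dark raised contact rail 12 mm thick and 28 mm high runs. May stand left or right of the lamps, turned up to 0.15 rad.
- bay0 (a point): Centre of the floor of a charging bay (near row, left (+y)); axes as the tray's.
- bay1 (a point): Centre of the floor of a charging bay (near row, middle); axes as the tray's.
- bay2 (a point): Centre of the floor of a charging bay (near row, right (-y)); axes as the tray's.
- bay3 (a point): Centre of the floor of a charging bay (far row, left (+y)); axes as the tray's.
- bay4 (a point): Centre of the floor of a charging bay (far row, middle); axes as the tray's.
- bay5 (a point): Centre of the floor of a charging bay (far row, right (-y)); axes as the tray's.
- tray_far (a point): A reference point on the tray floor by the raised far rail, 90 mm from the tray centre along its +x.
- switch_box: Fixed grey outdoor switch box lying face up, 130 mm (x) by 110 mm (y). Origin: centre of its underside; -x is its front, toward the robot. Its face is 50 mm above the counter; cheeks 8 mm thick at both y sides (94 mm apart inside) and a wall at the far edge rise to 95 mm; the front is open. A hinged guard flap lies over them. Stands on the other side of the lamps from the tray, turned up to 0.2 rad.
- flap (a joint): Guard flap angle, rad: 0 shut (flat over the switch), up to 1.9 lifted (past upright, leaning away from the robot). Stiff hinge, stays where it is left; about 1.5 N at the bar moves it. Flat plate 124 x 110 x 5 mm. The hinge axis runs along the box's y, 60 mm behind the box's centre (box x = +60 mm), 98 mm above the counter.
- flap_bar (a point): Middle of the flap's pull bar: a round steel bar 10 mm thick along the box's y, with 54 mm free between its two end arms, in the plane of the flap, 172 mm from the hinge; it stands 48 mm ahead of the flap's front edge (47 mm ahead of the box's front face), 98 mm above the counter when shut, nothing beneath it. A vertical pinch across it (fingers closing along the box's x) lets it turn in the grip.
- toggle (a joint): Switch toggle angle, rad: 0 off (leaning to the robot, box -x), 1.0 fully on (leaning away, box +x). Stays where it is left; about 2 N at its tip moves it.
- toggle_tip (a point): Centre of the black toggle's crossbar (14 mm thick, 24 mm wide along the box's y), 34 mm from its pivot; the pivot lies 12 mm in front of the box's centre at the face height of 50 mm. The tip is about 80 mm above the counter at either end and moves about 33 mm along the box's x.
- tape_roll: Bystander: roll of black tape, 72 mm across, 24 mm high, lying among the lamps. Origin: centre of the underside.
- screwdriver: Bystander: screwdriver lying at the near left. Origin: centre of the underside.
- wrench: Bystander: wrench lying at the far left. Origin: centre of the underside.
- plate_pack: Bystander: flat white pack, 60 x 110 x 30 mm, at the near right. Origin: centre of the underside.
- carton: Bystander: cardboard carton, 70 x 110 x 60 mm, behind the lamps. Origin: centre of the underside.
- jar: Bystander: jar, 64 mm across, 80 mm high, behind the lamps. Origin: centre of the underside.
Mind the look-alikes: they are no part of the job. Leave any pink or yellow look-alike of the lamp_b alone. Leave any yellow look-alike of the lamp_e alone.

How it is judged:
By the outcome, as a careful person would: the job done as asked, in the order asked, and still so for the second after the job is handed in, with the robot touching nothing.
Of lamp_a, lamp_b, lamp_c, lamp_d, lamp_e only 3 to 5 are there at a start; the rules pass over those that are not, and their reading is None.
At some moment in a run one of lamp_a, lamp_b, lamp_c, lamp_d, lamp_e may be knocked a few centimetres aside while the robot is not near it.
It also fails if it takes over 210 s, if anything falls off the work surface, if the arm or the gripper's body presses on something with over 40 N, if the wrist force passes 120 N, or if a joint passes its speed limit or range.

## Working session

There is one attempt and no reset: what is moved stays moved. The work goes in short steps, Python scripts to look and compute and a tool call to move; the robot and the scene stay as the last step left them, time stands still between calls to the robot, and variables do not carry over. Pictures are saved under pics/ and viewed, at most 14 in all, crops included, and the job is handed in when it is done.

Besides the shell and the picture viewer there is one more tool, called after "Request:" by a JSON object that holds its "op" and its "data", one argument or row to a line. apply_moves: Moves the arm, as the interface text tells. Its arguments: {"type":"object","properties":{"deltas":{"type":"array","items":{"type":"array"}},"newtons":{"type":"number"}},"required":["deltas"]}

```bash
ls; mkdir -p pics; cat > h.py <<'E'
import numpy as np, cv2
from scipy.spatial.transform import Rotation as R
from bench import ctrl
def snap(name):
    s=ctrl.get_state(); d=ctrl.snapshot(name)
    K=np.array(d["camera_matrix"])
    if name=="wrist":
        T=np.eye(4); T[:3,:3]=R.from_rotvec(s["tool_rot"]).as_matrix(); T[:3,3]=s["position"]
        E=T@np.array(d["tool_from_camera"])
    else: E=np.array(d["extrinsics"])
    return d["frame"].copy(),K,E,d
def ray(K,E,u,v,z):
    p=np.array([(u-K[0,2])/K[0,0],-(v-K[1,2])/K[1,1],-1.])
    w=E[:3,:3]@p; o=E[:3,3]
    return o+w*(z-o[2])/w[2]
def proj(K,E,P):
    c=E[:3,:3].T@(np.array(P)-E[:3,3]); 
    return np.array([K[0,2]+K[0,0]*c[0]/-c[2],K[1,2]+K[1,1]*(-c[1])/-c[2]])
E
python3 - <<'E'
from h import *
print({k:np.round(v,3) for k,v in ctrl.get_state().items()})
for n in("scene","side","wrist"):
    f,K,E,d=snap(n); print(n,[k for k in d],np.round(K,1).tolist(),np.round(E,3).tolist())
    cv2.imwrite(f"pics/{n}0.png",f); np.savez(f"{n}0.npz",f=f,K=K,E=E)
    if n=="wrist": print(np.round(d["tool_from_camera"],3).tolist())
a=cv2.imread("pics/scene0.png"); cv2.imwrite("pics/scene0b.png",cv2.resize(a,(800,600)))
a=cv2.imread("pics/side0.png"); cv2.imwrite("pics/side0b.png",cv2.resize(a,(800,600)))
E
```

```text
pics
{'clock': np.float64(0.0), 'qpos': array([ 1.023,  0.343,  1.525, -0.   ,  1.275, -0.146]), 'qvel': array([ 0.001,  0.   ,  0.   ,  0.002, -0.002, -0.   ]), 'tau': array([ 2.0000e-03, -4.3125e+01, -2.4423e+01,  7.2000e-02,  5.6000e-02,
       -0.0000e+00]), 'position': array([205.069, 482.853, 226.049]), 'tool_rot': array([-6.270e-01, -3.078e+00,  2.000e-03]), 'ft_force': array([-0.323,  0.548, -0.133]), 'ft_torque': array([0.063, 0.037, 0.036]), 'finger_force': np.float64(0.0), 'opening': np.float64(0.997)}
scene ['frame', 'camera_matrix', 'extrinsics'] [[364.7, 0.0, 254.2], [0.0, 364.7, 189.9], [0.0, 0.0, 1.0]] [[-0.361, -0.784, 0.505, 1117.897], [0.933, -0.302, 0.198, 277.513], [-0.003, 0.543, 0.84, 1114.549], [0.0, 0.0, 0.0, 1.0]]
side ['frame', 'camera_matrix', 'extrinsics'] [[393.7, 0.0, 259.4], [0.0, 393.7, 190.3], [0.0, 0.0, 1.0]] [[0.968, 0.118, -0.22, 224.883], [-0.249, 0.529, -0.811, -1056.497], [0.02, 0.84, 0.541, 835.543], [0.0, 0.0, 0.0, 1.0]]
wrist ['frame', 'camera_matrix', 'tool_from_camera'] [[291.3, 0.0, 258.4], [0.0, 291.3, 194.3], [0.0, 0.0, 1.0]] [[0.391, -0.878, -0.277, 129.259], [0.92, 0.373, 0.119, 515.187], [-0.001, -0.301, 0.953, 384.811], [0.0, 0.0, 0.0, 1.0]]
[[-0.0, 0.953, 0.302, 82.479], [1.0, 0.0, -0.0, -0.138], [-0.001, 0.302, -0.953, -158.683], [0.0, 0.0, 0.0, 1.0]]
```

View pics/scene0b.png

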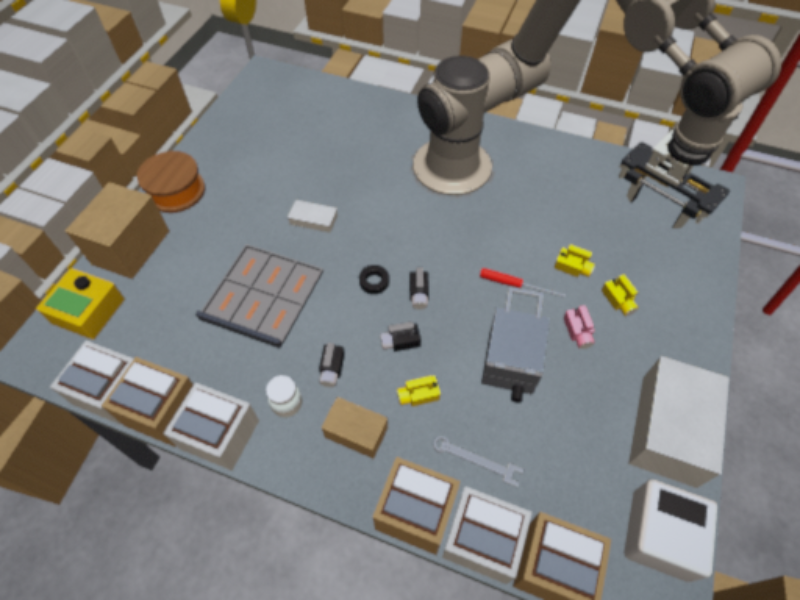

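View pics/side0b.png

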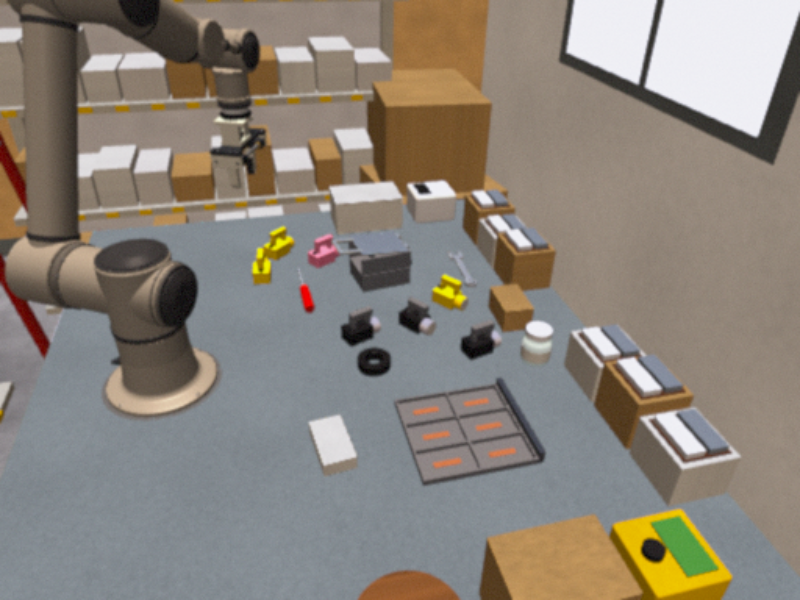

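Candidates for lamps, in the 800×600 scene view: black (419,287), (402,336) and (331,362); yellow (419,390), (575,260) and (621,294); pink (579,325). By the description the three black ones with a grey handle and white lens are the lamps. I'll check this in a close crop from both views and get rough positions.

```bash
python3 - <<'E'
from h import *
S=np.load("scene0.npz");D=np.load("side0.npz")
k=512/800
for n,u,v,z in [("lA",419,287,40),("lB",402,336,40),("lC",331,362,40),("y1",419,390,40),("tape",374,279,12),("jar",282,392,40),("carton",355,427,30),("pack",313,215,15),("tray",264,293,4),("railL",280,341,28),("railR",200,316,28),("nearL",322,267,13),("nearR",247,248,13),("barL",541,293,98),("barR",509,290,98),("flapFL",546,313,100),("flapFR",494,309,100),("flapBL",542,383,100),("flapBR",487,374,100)]:
    print(n,np.round(ray(S['K'],S['E'],u*k,v*k,z),0)[:2])
print("side")
for n,u,v,z in [("lA",360,325,40),("lB",416,315,40),("lC",480,340,40),("railL",500,382,28),("railR",540,458,28),("nearL",396,402,13),("nearR",425,480,13)]:
    print(n,np.round(ray(D['K'],D['E'],u*k,v*k,z),0)[:2])
a=cv2.resize(S['f'][155:275,185:405],(800,436),interpolation=cv2.INTER_CUBIC); cv2.imwrite("pics/c1.png",a)
E
```

```text
lA [429.  61.]
lB [562.  70.]
lC [673. -46.]
y1 [666. 147.]
tape [428. -51.]
jar [ 770. -111.]
carton [781.  55.]
pack [ 303. -270.]
tray [ 552. -278.]
railL [ 662. -174.]
railR [ 670. -369.]
nearL [ 441. -180.]
nearR [ 455. -375.]
barL [387. 321.]
barR [405. 255.]
flapFL [434. 342.]
flapFR [463. 238.]
flapBL [592. 371.]
flapBR [612. 266.]
side
lA [421.  48.]
lB [554.  58.]
lC [664. -65.]
railL [ 661. -192.]
railR [ 653. -396.]
nearL [ 448. -185.]
nearR [ 450. -384.]
```

View pics/c1.png

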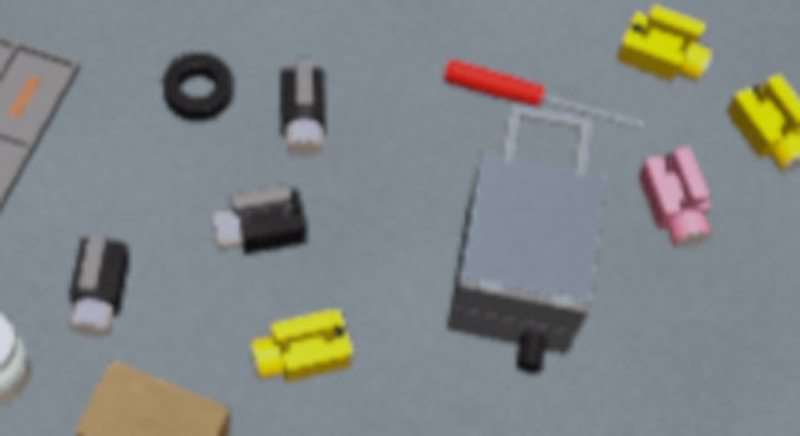

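Three real lamps (black, grey handle, white lens), at crop (303,105), (265,218) and (98,280). The yellow and pink ones are decoys. Next I'll move above the lamps for a wrist view.

```bash
cat >> h.py <<'E'
def cur():
    s=ctrl.get_state(); M=R.from_rotvec(s["tool_rot"]).as_matrix()
    return np.array(s["position"]),M,np.degrees(np.arctan2(M[1,1],M[0,1])),s
def plan(wps,grip):
    """wps: (x,y,z,phi_deg) waypoints, tool down; phi = world angle of tool y. Prints rows, rounded."""
    p,M,phi,s=cur(); p=p.copy(); print("clock",round(float(s["clock"]),1),"at",np.round(p,1),"phi",round(phi,1),"tilt",round(np.degrees(np.arccos(-M[2,2])),2),"op",round(float(s["opening"]),3))
    rows=[]
    for w in wps:
        t=np.array(w[:3],float); dphi=w[3]-phi
        n=max(1,int(np.ceil(max(np.linalg.norm(t-p)/41,abs(dphi)/7.1))))
        for i in range(n):
            a=np.radians(phi); d=(t-p)/(n-i)/10
            L=np.round([-np.sin(a)*d[0]+np.cos(a)*d[1],np.cos(a)*d[0]+np.sin(a)*d[1],-d[2]],2)
            z=round(-(w[3]-phi)/(n-i),1)
            rows.append([L.tolist(),[0,0,z],grip])
            p=p+10*np.array([-np.sin(a)*L[0]+np.cos(a)*L[1],np.cos(a)*L[0]+np.sin(a)*L[1],-L[2]]); phi-=z
    for i in range(0,len(rows),8): print(str(rows[i:i+8]).replace(" ",""))
E
python3 - <<'E'
from h import *
plan([(500,0,230,90)],9.1)
E
```

```text
clock 0.1 at [205.1 482.9 226.2] phi 67.0 tilt 0.07 op 1.001
[[[-3.29,-2.35,-0.03],[0,0,np.float64(-1.6)],9.1],[[-3.22,-2.44,-0.03],[0,0,np.float64(-1.6)],9.1],[[-3.15,-2.53,-0.03],[0,0,np.float64(-1.7)],9.1],[[-3.07,-2.62,-0.03],[0,0,np.float64(-1.6)],9.1],[[-3.0,-2.71,-0.03],[0,0,np.float64(-1.7)],9.1],[[-2.92,-2.8,-0.03],[0,0,np.float64(-1.6)],9.1],[[-2.84,-2.88,-0.02],[0,0,np.float64(-1.7)],9.1],[[-2.75,-2.96,-0.03],[0,0,np.float64(-1.6)],9.1]]
[[[-2.67,-3.03,-0.02],[0,0,np.float64(-1.7)],9.1],[[-2.58,-3.11,-0.03],[0,0,np.float64(-1.6)],9.1],[[-2.49,-3.18,-0.02],[0,0,np.float64(-1.7)],9.1],[[-2.39,-3.26,-0.03],[0,0,np.float64(-1.6)],9.1],[[-2.31,-3.32,-0.02],[0,0,np.float64(-1.7)],9.1],[[-2.2,-3.39,-0.03],[0,0,np.float64(-1.6)],9.1]]
```

Request:
{"op": "apply_moves", "data": {
  "deltas": [
    [[-3.3,-2.35,0],[0,0,-1.6],9.1],
    [[-3.2,-2.4,0],[0,0,-1.6],9.1],
    [[-3.15,-2.5,0],[0,0,-1.7],9.1],
    [[-3.1,-2.6,0],[0,0,-1.6],9.1],
    [[-3.0,-2.7,0],[0,0,-1.7],9.1],
    [[-2.9,-2.8,0],[0,0,-1.6],9.1],
    [[-2.8,-2.9,0],[0,0,-1.7],9.1],
    [[-2.8,-3.0,0],[0,0,-1.6],9.1]
  ]
}}

```text
clock: 0.82
position: [374.4, 205.8, 226.7]
tool_rot: [-0.269, -3.13, -0.0]
ft_force: [1.4, 0.5, 0.3]
opening: 0.993
finger_force: 0.0
```

Request:
{"op": "apply_moves", "data": {
  "deltas": [
    [[-2.7,-3.0,0],[0,0,-1.7],9.1],
    [[-2.6,-3.1,0],[0,0,-1.6],9.1],
    [[-2.5,-3.2,0],[0,0,-1.7],9.1],
    [[-2.4,-3.3,0],[0,0,-1.6],9.1],
    [[-2.3,-3.3,0],[0,0,-1.7],9.1],
    [[-2.2,-3.4,0],[0,0,-1.6],9.1],
    [[0,0,0],[0,0,0],9.1],
    [[0,0,0],[0,0,0],9.1]
  ]
}}

```text
clock: 1.48
position: [501.4, -1.1, 226.0]
tool_rot: [-0.007, -3.14, -0.001]
ft_force: [0.1, 1.9, 0.7]
opening: 0.993
finger_force: 0.0
```

```bash
python3 - <<'E'
from h import *
f,K,E,d=snap("wrist"); p,M,phi,s=cur(); print(p,phi,s["clock"])
np.savez("w1.npz",f=f,K=K,E=E); cv2.imwrite("pics/w1.png",cv2.resize(f,(800,600),interpolation=cv2.INTER_CUBIC))
E
python3 - <<'E'
s=open('h.py').read(); i=s.index("def plan"); s=s[:i]+'''def go(x,y,z,phi):
    """turn first (about tool z), then one shift in the turned tool axes; equal rows"""
    p,M,ph,s=cur(); d=np.array([x,y,z])-p; a=np.radians(phi)
    L=np.array([-np.sin(a)*d[0]+np.cos(a)*d[1],np.cos(a)*d[0]+np.sin(a)*d[1],-d[2]])/10
    n=int(np.ceil(np.linalg.norm(L)/4.15)) or 1; m=int(np.ceil(abs(ph-phi)/7.1)) or 1
    print("clock",round(float(s["clock"]),1),"at",np.round(p,1),"phi",round(ph,1),"op",round(float(s["opening"]),3),"turn z",round(ph-phi,1),"rows",m,"shift cm",np.round(L,2),"rows",n,"each",np.round(L/n,2))
'''; open('h.py','w').write(s)
E
```

```text
[5.00705848e+02 2.03121835e-01 2.26111609e+02] 89.85988039842658 1.5333
```

View pics/w1.png

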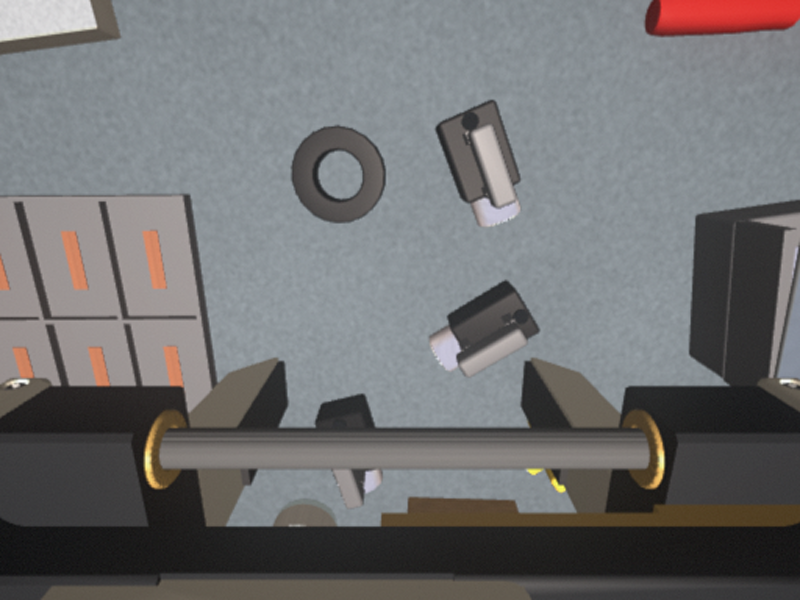

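```bash
python3 - <<'E'
from h import *
W=np.load("w1.npz");k=.64
def q(pts,z): return np.array([ray(W['K'],W['E'],u*k,v*k,z)[:2] for u,v in pts])
A=q([(472,129),(490,124),(517,200),(497,208)],72);B=q([(459,354),(527,328),(535,343),(465,375)],72)
print(A.round(),A.mean(0).round(1)); print(B.round(),B.mean(0).round(1))
print("axisA",(A[2:].mean(0)-A[:2].mean(0)).round(1)); print("axisB",(B[[0,3]].mean(0)-B[[1,2]].mean(0)).round(1))
print("tray",q([(188,195),(0,196)],13).round(1),q([(197,318),(20,318)],13).round(1), q([(188,195),(211,385)],13).round(1))
print("bay orange",q([(155,260),(76,261),(174,367),(98,368)],4).round(1))
print("C handle",q([(360,500),(345,505)],72).round(), q([(331,425)],36).round())
print("boxcorner",q([(697,213)],0).round())
E
```

```text
[[400.  43.]
 [397.  55.]
 [445.  76.]
 [450.  62.]] [423.2  59.1]
[[557.  40.]
 [537.  89.]
 [549.  96.]
 [575.  45.]] [554.4  67.7]
axisA [48.9 19.8]
axisB [ 23.2 -50.1]
tray [[ 444.8 -172.2]
 [ 444.9 -322. ]] [[ 548.5 -179.7]
 [ 547.7 -332.6]] [[ 444.8 -172.2]
 [ 612.9 -176.1]]
bay orange [[ 499.2 -212.4]
 [ 499.8 -279.7]
 [ 599.1 -211.8]
 [ 599.7 -281.6]]
C handle [[689. -38.]
 [694. -51.]] [[640. -65.]]
boxcorner [[462. 244.]]
```

The close view confirms lamp A's handle at (493,166), lamp B's at (496,350), and lamp C's partly hidden near (350,490). The tray is on the left and the box on the right. Going above lamp A.

```bash
cat >> h.py <<'E'
def handle(guess,name="wrist",save=None,z=72):
    f,K,E,d=snap(name)
    g=f.astype(int); m=((g[...,2]-g[...,0]>=3)&(g.max(2)>110)).astype(np.uint8)
    m=cv2.morphologyEx(m,cv2.MORPH_OPEN,np.ones((3,3)))
    u,v=proj(K,E,(*guess,z)); n,lab,st,c=cv2.connectedComponentsWithStats(m)
    out=[]
    for i in range(1,n):
        if st[i,4]<60: continue
        cn=cv2.findContours((lab==i).astype(np.uint8),0,2)[0][0]
        pts=np.array([ray(K,E,a,b,z)[:2] for a,b in cv2.boxPoints(cv2.minAreaRect(cn))])
        e=[pts[1]-pts[0],pts[2]-pts[1]]; l=max(e,key=np.linalg.norm); w=min(e,key=np.linalg.norm)
        out.append((np.hypot(c[i][0]-u,c[i][1]-v),c[i].round(),pts.mean(0).round(1),np.linalg.norm(l).round(1),np.linalg.norm(w).round(1),round(np.degrees(np.arctan2(l[1],l[0]))%180,1)))
    for o in sorted(out,key=lambda o:o[0])[:3]: print(*o)
    if save: cv2.imwrite(save,f)
E
python3 - <<'E'
from h import *
handle((423,59)); handle((554,68))
go(423,59,140,112)
E
```

```text
0.8937953505605111 [314. 106.] [423.1  58.6] 52.3 14.6 22.3
32.201245722946865 [304. 137.] [454.2  49.7] 17.2 4.6 21.0
114.23447933538162 [280. 216.] [543.1  25.4] 18.2 6.8 120.9
3.118614875285913 [313. 226.] [556.4  64.9] 52.1 14.1 122.5
37.28356126847268 [279. 216.] [543.1  25.3] 18.3 6.8 121.7
88.14741007186967 [304. 137.] [453.8  49.7] 17.2 4.6 21.1
clock 1.6 at [500.3   1.5 226.5] phi 90.0 op 0.989 turn z -22.0 rows 4 shift cm [5.02 8.23 8.65] rows 4 each [1.25 2.06 2.16]
```

Request:
{"op": "apply_moves", "data": {
  "deltas": [
    [[0,0,0],[0,0,-5.6],7],
    [[0,0,0],[0,0,-5.6],7],
    [[0,0,0],[0,0,-5.6],7],
    [[0,0,0],[0,0,-5.5],7],
    [[1.25,2.05,2.2],[0,0,0],7],
    [[1.25,2.05,2.2],[0,0,0],7],
    [[1.25,2.05,2.2],[0,0,0],7],
    [[1.25,2.05,2.2],[0,0,0],7]
  ]
}}

```text
clock: 2.3
position: [422.0, 59.3, 138.2]
tool_rot: [-0.61, 3.081, 0.0]
ft_force: [0.5, 0.9, -0.4]
opening: 0.763
finger_force: 0.0
```

```bash
python3 - <<'E'
from h import *
handle((423,59),save="pics/w2.png")
go(423,58.6,44,112.3)
E
```

```text
2.2284291677384345 [257. 206.] [422.5  58.6] 51.6 14.3 22.8
21.17729587720582 [242. 222.] [439.9  51.7] 13.6 2.5 21.5
51.41458498596361 [273. 159.] [381.4  54.8] 8.5 7.9 112.4
clock 2.4 at [415.   61.3 134.1] phi 112.4 op 0.764 turn z 0.1 rows 1 shift cm [-0.64 -0.56  9.01] rows 3 each [-0.21 -0.19  3.  ]
```

View pics/w2.png

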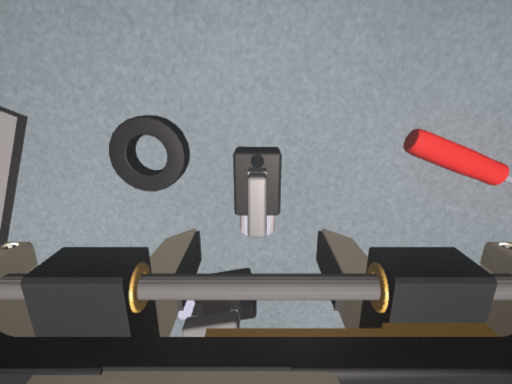

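The fingers straddle lamp A's handle, which is centred at (257,206).

Request:
{"op": "apply_moves", "data": {
  "deltas": [
    [[0,0,0],[0,0,0],7],
    [[0,0,2],[0,0,0],6],
    [[0,0,2.5],[0,0,0],6],
    [[0,0,1.5],[0,0,0],6],
    [[0,0,1],[0,0,0],6],
    [[0,0,0],[0,0,0],6],
    [[0,0,0],[0,0,0],6],
    [[0,0,0],[0,0,0],6]
  ]
}}

```text
clock: 3.02
position: [424.9, 57.6, 69.8]
tool_rot: [-0.607, 3.08, -0.001]
ft_force: [0.9, 0.2, 0.7]
opening: 0.652
finger_force: 0.0
```

```bash
python3 - <<'E'
from h import *
go(422.8,58.6,44,112.5); print(cur()[3]["qvel"].round(3))
E
```

```text
clock 3.0 at [424.9  57.6  69.8] phi 112.3 op 0.652 turn z -0.2 rows 1 shift cm [0.15 0.17 2.58] rows 1 each [0.15 0.17 2.58]
[-0.005 -0.006  0.003 -0.001 -0.004 -0.002]
```

Request:
{"op": "apply_moves", "data": {
  "deltas": [
    [[0.1,0.2,1.3],[0,0,0],6],
    [[0.1,0,0.9],[0,0,0],6],
    [[0,0,0.3],[0,0,0],6],
    [[0,0,0],[0,0,0],3],
    [[0,0,0],[0,0,0],0.5],
    [[0,0,0],[0,0,0],0.5],
    [[0,0,0],[0,0,0],0.5],
    [[0,0,0],[0,0,0],0.5]
  ],
  "newtons": 25
}}

```text
clock: 3.68
position: [421.5, 58.5, 44.2]
tool_rot: [-0.607, 3.081, -0.0]
ft_force: [-0.2, 0.3, -0.4]
opening: 0.343
finger_force: 0.0
```

```bash
python3 - <<'E'
from h import *
go(500,-211,120,90); print(cur()[3]["finger_force"])
E
```

```text
clock 3.7 at [421.5  58.5  44.2] phi 112.3 op 0.343 turn z 22.3 rows 4 shift cm [ -7.85 -26.95  -7.58] rows 8 each [-0.98 -3.37 -0.95]
0.0
```

Request:
{"op": "apply_moves", "data": {
  "deltas": [
    [[0,0,0],[0,0,0],0.5],
    [[0,0,0],[0,0,0],0.5],
    [[0,0,0],[0,0,0],0.5],
    [[0,0,0],[0,0,0],0.5],
    [[0,0,-1],[0,0,0],0.5],
    [[0,0,-2.5],[0,0,0],0.5],
    [[0,0,-2.5],[0,0,0],0.5],
    [[0,0,-2],[0,0,0],0.5]
  ]
}}

```text
clock: 4.35
position: [421.0, 58.5, 124.9]
tool_rot: [0.607, -3.082, -0.0]
ft_force: [0.3, -1.5, -2.7]
opening: 0.172
finger_force: 25.0
```

```bash
python3 - <<'E'
from h import *
go(500,-211,120,90); print(cur()[3]["finger_force"])
E
```

```text
clock 4.3 at [421.   58.5 124.9] phi 112.3 op 0.172 turn z 22.3 rows 4 shift cm [ -7.9  -26.95   0.49] rows 7 each [-1.13 -3.85  0.07]
24.99922066926956
```

Lamp A is held (16 mm wide, 25 N). Carrying it over bay0.

Request:
{"op": "apply_moves", "data": {
  "deltas": [
    [[0,0,0],[0,0,5.6],0.5],
    [[0,0,0],[0,0,5.6],0.5],
    [[0,0,0],[0,0,5.6],0.5],
    [[0,0,0],[0,0,5.5],0.5],
    [[-1.1,-3.8,0],[0,0,0],0.5],
    [[-1.1,-3.8,0],[0,0,0],0.5],
    [[-1.1,-3.8,0],[0,0,0],0.5],
    [[-1.1,-3.8,0],[0,0,0],0.5]
  ]
}}

```text
clock: 5.02
position: [465.0, -94.9, 123.5]
tool_rot: [0.001, -3.141, -0.001]
ft_force: [1.7, 0.7, -2.7]
opening: 0.173
finger_force: 25.0
```

Request:
{"op": "apply_moves", "data": {
  "deltas": [
    [[-1.1,-3.8,0],[0,0,0],0.5],
    [[-1.1,-3.8,0],[0,0,0],0.5],
    [[-1.0,-2.6,0],[0,0,0],0.5],
    [[-0.3,-1.4,0],[0,0,0],0.5],
    [[0,0,0],[0,0,0],0.5],
    [[0,0,0],[0,0,0],0.5],
    [[0,0,0],[0,0,0],0.5],
    [[0,0,0],[0,0,0],0.5]
  ]
}}

```text
clock: 5.68
position: [499.5, -207.8, 123.6]
tool_rot: [0.002, -3.141, -0.002]
ft_force: [0.3, -0.1, -1.5]
opening: 0.176
finger_force: 25.0
```

```bash
python3 - <<'E'
from h import *
f,K,E,d=snap("wrist"); np.savez("w3.npz",f=f,K=K,E=E); cv2.imwrite("pics/w3.png",cv2.resize(f,(800,600),interpolation=cv2.INTER_CUBIC))
go(500,-211,48,90)
E
```

```text
clock 5.7 at [ 499.7 -208.   123.8] phi 90.1 op 0.175 turn z 0.1 rows 1 shift cm [-0.03 -0.3   7.58] rows 2 each [-0.01 -0.15  3.79]
```

View pics/w3.png

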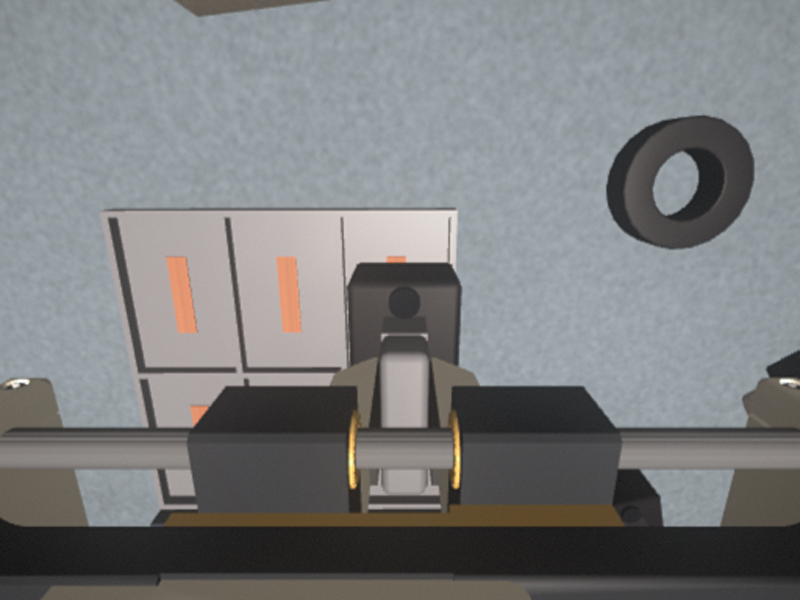

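```bash
python3 - <<'E'
from h import *
W=np.load("w3.npz");k=.64
def q(pts,z): return np.array([ray(W['K'],W['E'],u*k,v*k,z)[:2] for u,v in pts]).round(1)
print(q([(457,209),(105,210),(230,217),(342,216),(140,370),(240,370)],13).tolist(), q([(288,294),(182,295)],4).tolist())
E
```

```text
[[444.4, -176.5], [445.2, -381.4], [449.1, -309.2], [448.5, -243.6], [547.5, -378.8], [547.5, -313.9]] [[498.7, -281.2], [499.4, -348.7]]
```

Tray corners are at (457,209) and (105,210), which puts bay0's centre near (499,-211) with yaw about 0. The lamp is lined up. Lowering.

Request:
{"op": "apply_moves", "data": {
  "deltas": [
    [[0,-0.3,2.0],[0,0,0],0.5],
    [[0,0,2.2],[0,0,0],0.5],
    [[0,0,1.6],[0,0,0],0.5],
    [[0,0,0.8],[0,0,0],0.5],
    [[0,0,0.4],[0,0,0],0.5],
    [[0,0,0.3],[0,0,0],0.5],
    [[0,0,0],[0,0,0],0.5],
    [[0,0,0],[0,0,0],0.5]
  ]
}}

```text
clock: 6.4
position: [500.5, -212.6, 51.5]
tool_rot: [0.0, 3.14, -0.001]
ft_force: [0.3, -0.2, -1.1]
opening: 0.172
finger_force: 25.0
```

```bash
python3 - <<'E'
from h import *
go(499,-211,48.2,90); print(cur()[3]["ft_force"].round(2))
E
```

```text
clock 6.4 at [ 500.5 -212.6   51.5] phi 90.0 op 0.172 turn z -0.0 rows 1 shift cm [0.15 0.16 0.33] rows 1 each [0.15 0.16 0.33]
[ 0.32 -0.17 -1.09]
```

Request:
{"op": "apply_moves", "data": {
  "deltas": [
    [[0,0.1,0.2],[0,0,0],0.5],
    [[0,0,0.1],[0,0,0],0.5],
    [[0,0,0],[0,0,0],0.5],
    [[0,0,0],[0,0,0],4.5],
    [[0,0,0],[0,0,0],4.5],
    [[0,0,0],[0,0,0],4.5],
    [[0,0,0],[0,0,0],4.5],
    [[0,0,0],[0,0,0],4.5]
  ]
}}

```text
clock: 7.07
position: [500.1, -211.6, 47.9]
tool_rot: [0.001, 3.141, -0.0]
ft_force: [-0.1, -0.0, 0.8]
opening: 0.47
finger_force: 0.0
```

Request:
{"op": "apply_moves", "data": {
  "deltas": [
    [[0,0,-0.5],[0,0,0],4.5],
    [[0,0,-1.5],[0,0,0],4.5],
    [[0,0,-3],[0,0,0],4.5],
    [[0,0,-3],[0,0,0],4.5],
    [[0,0,-3],[0,0,0],7],
    [[0,0,-2],[0,0,0],7],
    [[0,0,0],[0,0,0],7],
    [[0,0,0],[0,0,0],7]
  ]
}}

```text
clock: 7.73
position: [500.5, -211.8, 179.0]
tool_rot: [0.001, 3.139, -0.002]
ft_force: [-0.3, 0.0, -0.1]
opening: 0.729
finger_force: 0.0
```

```bash
python3 - <<'E'
from h import *
handle((500,-211),save="pics/w4.png",z=76)
handle((556,65),name="side")
go(556,65,180,32.5)
E
```

```text
0.48540520921014496 [259. 193.] [ 501.  -211.6] 50.4 13.7 0.4
61.10464974913531 [198. 194.] [ 512.7 -271.8] 165.9 149.2 90.0
98.40698149273614 [258. 292.] [ 608.8 -211.7] 241.4 18.7 90.0
20.0006399600977 [283. 181.] [633.6 130.2] 195.7 132.1 72.0
26.8604500189856 [283. 214.] [579.6 -65. ] 106.4 76.4 33.0
63.49047788024399 [236. 137.] [550.3 541. ] 224.5 221.7 179.4
clock 7.8 at [ 499.4 -211.2  176.8] phi 90.0 op 0.755 turn z 57.5 rows 9 shift cm [20.25 19.61 -0.32] rows 7 each [ 2.89  2.8  -0.05]
```

View pics/w4.png

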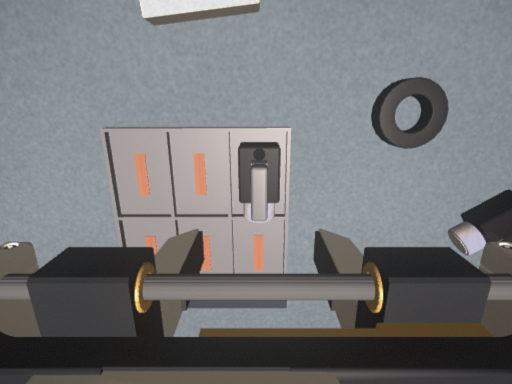

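Lamp A sits flat in bay0 with its lens toward the rail (handle at (259,193), yaw 0.4°). Next is lamp B.

Request:
{"op": "apply_moves", "data": {
  "deltas": [
    [[-0.8,3.95,0],[0,0,0],7],
    [[-0.8,3.95,0],[0,0,0],7],
    [[-0.8,3.95,0],[0,0,0],7],
    [[-0.8,3.95,0],[0,0,0],7],
    [[-0.8,3.95,0],[0,0,0],7],
    [[-0.8,3.95,0],[0,0,0],7],
    [[-0.8,3.9,0],[0,0,0],7],
    [[0,0,0],[0,0,7],7]
  ]
}}

```text
clock: 8.5
position: [555.8, 71.0, 175.9]
tool_rot: [-0.183, -3.134, -0.004]
ft_force: [-0.6, -1.0, -0.7]
opening: 0.762
finger_force: 0.0
```

Request:
{"op": "apply_moves", "data": {
  "deltas": [
    [[0,0,0],[0,0,7.1],7],
    [[0,0,0],[0,0,7.1],7],
    [[0,0,0],[0,0,7.1],7],
    [[0,0,0],[0,0,7.1],7],
    [[0,0,0],[0,0,7.1],7],
    [[0,0,0],[0,0,7.1],7],
    [[0,0,0],[0,0,7.1],7],
    [[0,0,0],[0,0,0],7]
  ]
}}

```text
clock: 9.17
position: [555.3, 64.5, 176.0]
tool_rot: [-1.497, -2.759, 0.002]
ft_force: [-0.3, 0.0, 0.0]
opening: 0.764
finger_force: 0.0
```

```bash
python3 - <<'E'
from h import *
handle((556,65),save="pics/w5.png")
go(556,65,70,32.5);print(cur()[3]["qvel"].round(3))
E
```

```text
2.0473012981147902 [261. 192.] [557.   66.3] 50.4 13.8 123.6
97.8385217610692 [259. 292.] [615.2 -28.4] 254.0 27.2 32.2
105.12854150910226 [347. 252.] [662.3  63.6] 63.0 26.4 153.2
clock 9.2 at [555.4  64.4 176.2] phi 33.4 op 0.762 turn z 0.9 rows 1 shift cm [ 0.02  0.08 10.62] rows 3 each [0.01 0.03 3.54]
[ 0.001 -0.005 -0.006 -0.     0.003 -0.07 ]
```

Request:
{"op": "apply_moves", "data": {
  "deltas": [
    [[0.05,0.2,2.5],[0,0,0],6],
    [[0,0,3.5],[0,0,0],6],
    [[0,0,3],[0,0,0],6],
    [[0,0,2],[0,0,0],6],
    [[0,0,1.2],[0,0,0],6],
    [[0,0,0.7],[0,0,0],5],
    [[0,0,0.3],[0,0,0],3],
    [[0,0,0],[0,0,0],0.5]
  ]
}}

```text
clock: 9.88
position: [557.3, 66.0, 45.2]
tool_rot: [-1.489, -2.765, 0.001]
ft_force: [1.3, -1.0, 0.3]
opening: 0.486
finger_force: 0.0
```

Request:
{"op": "apply_moves", "data": {
  "deltas": [
    [[0,0,0],[0,0,0],0.5],
    [[0,0,0],[0,0,0],0.5],
    [[0,0,0],[0,0,0],0.5],
    [[0,0,0],[0,0,0],0.5],
    [[0,0,0],[0,0,0],0.5],
    [[0,0,0],[0,0,0],0.5],
    [[0,0,0],[0,0,0],0.5],
    [[0,0,0],[0,0,0],0.5]
  ]
}}

```text
clock: 10.55
position: [557.7, 65.9, 46.2]
tool_rot: [1.492, 2.764, 0.0]
ft_force: [-1.5, -0.7, 5.7]
opening: 0.175
finger_force: 25.0
```

```bash
python3 - <<'E'
from h import *
go(499,-279,135,90); p,M,ph,s=cur(); print(s["finger_force"])
E
```

```text
clock 10.6 at [557.7  65.9  46.2] phi 33.3 op 0.175 turn z -56.7 rows 8 shift cm [  5.87 -34.49  -8.88] rows 9 each [ 0.65 -3.83 -0.99]
24.99170333147049
```

Request:
{"op": "apply_moves", "data": {
  "deltas": [
    [[0,0,-1],[0,0,0],0.5],
    [[0,0,-2.5],[0,0,0],0.5],
    [[0,0,-3],[0,0,-7.1],0.5],
    [[0,0,-2.3],[0,0,-7.1],0.5],
    [[0,0,0],[0,0,-7.1],0.5],
    [[0,0,0],[0,0,-7.1],0.5],
    [[0,0,0],[0,0,-7.1],0.5],
    [[0,0,0],[0,0,-7.1],0.5]
  ]
}}

```text
clock: 11.22
position: [557.2, 66.1, 133.9]
tool_rot: [-0.376, -3.118, -0.0]
ft_force: [1.0, -0.4, -3.2]
opening: 0.171
finger_force: 25.0
```

Request:
{"op": "apply_moves", "data": {
  "deltas": [
    [[0,0,0],[0,0,-7.1],0.5],
    [[0,0,0],[0,0,-7],0.5],
    [[0.65,-3.85,0],[0,0,0],0.5],
    [[0.65,-3.85,0],[0,0,0],0.5],
    [[0.65,-3.85,0],[0,0,0],0.5],
    [[0.65,-3.85,0],[0,0,0],0.5],
    [[0.65,-3.85,0],[0,0,0],0.5],
    [[0.65,-3.85,0],[0,0,0],0.5]
  ]
}}

```text
clock: 11.88
position: [517.6, -166.5, 133.8]
tool_rot: [-0.0, -3.141, -0.001]
ft_force: [0.4, -0.1, -2.9]
opening: 0.172
finger_force: 25.0
```

Request:
{"op": "apply_moves", "data": {
  "deltas": [
    [[0.65,-3.85,0],[0,0,0],0.5],
    [[0.65,-3.6,0],[0,0,0],0.5],
    [[0.6,-2.5,0],[0,0,0],0.5],
    [[0,-1.4,0],[0,0,0],0.5],
    [[0,0,0],[0,0,0],0.5],
    [[0,0,0],[0,0,0],0.5],
    [[0,0,0],[0,0,0],0.5],
    [[0,0,0],[0,0,0],0.5]
  ]
}}

```text
clock: 12.55
position: [499.7, -276.9, 133.6]
tool_rot: [0.002, -3.141, -0.001]
ft_force: [-0.2, 0.1, -1.9]
opening: 0.172
finger_force: 25.0
```

```bash
python3 - <<'E'
from h import *
go(499,-279,50.5,90); p,M,ph,s=cur(); print(s["finger_force"],s["ft_force"].round(1))
f,K,E,d=snap("wrist"); cv2.imwrite("pics/w6.png",f)
E
```

```text
clock 12.6 at [ 499.7 -276.9  133.6] phi 90.1 op 0.172 turn z 0.1 rows 1 shift cm [ 0.07 -0.21  8.31] rows 3 each [ 0.02 -0.07  2.77]
24.9993234872818 [-0.2  0.1 -1.9]
```

View pics/w6.png

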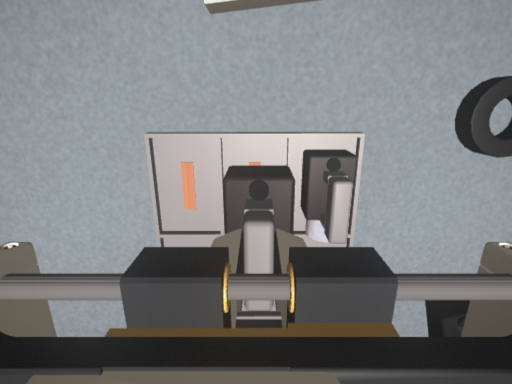

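Lamp B hangs straight over bay1 (tail at (259,190)), between bay0's lamp and the empty bay2. Lowering.

Request:
{"op": "apply_moves", "data": {
  "deltas": [
    [[0,-0.2,2.5],[0,0,0],0.5],
    [[0,0,2.4],[0,0,0],0.5],
    [[0,0,1.6],[0,0,0],0.5],
    [[0,0,0.8],[0,0,0],0.5],
    [[0,0,0.4],[0,0,0],0.5],
    [[0,0,0.3],[0,0,0],0.5],
    [[0,0,0.2],[0,0,0],0.5],
    [[0,0,0],[0,0,0],0.5]
  ]
}}

```text
clock: 13.27
position: [499.8, -280.6, 52.3]
tool_rot: [0.0, 3.141, -0.001]
ft_force: [0.2, -0.3, -1.4]
opening: 0.171
finger_force: 25.0
```

```bash
python3 - <<'E'
from h import *
go(499,-279,50.2,90); p,M,ph,s=cur(); print(s["ft_force"].round(1))
E
```

```text
clock 13.3 at [ 499.8 -280.6   52.3] phi 90.0 op 0.171 turn z -0.0 rows 1 shift cm [0.08 0.16 0.21] rows 1 each [0.08 0.16 0.21]
[ 0.2 -0.3 -1.4]
```

Request:
{"op": "apply_moves", "data": {
  "deltas": [
    [[0,0.1,0.2],[0,0,0],0.5],
    [[0,0,0.1],[0,0,0],0.5],
    [[0,0,0],[0,0,0],0.5],
    [[0,0,0],[0,0,0],4],
    [[0,0,0],[0,0,0],4],
    [[0,0,0],[0,0,0],4],
    [[0,0,0],[0,0,0],4],
    [[0,0,0],[0,0,0],4]
  ]
}}

```text
clock: 13.93
position: [499.4, -279.6, 48.7]
tool_rot: [0.001, 3.142, 0.0]
ft_force: [0.1, 0.3, -0.3]
opening: 0.425
finger_force: 0.0
```

Request:
{"op": "apply_moves", "data": {
  "deltas": [
    [[0,0,-0.5],[0,0,0],4],
    [[0,0,-1.5],[0,0,0],4],
    [[0,0,-3],[0,0,0],4],
    [[0,0,-4],[0,0,0],4],
    [[0,0,-4],[0,0,0],7],
    [[0,0,-2],[0,0,0],7],
    [[0,0,0],[0,0,0],7],
    [[0,0,0],[0,0,0],7]
  ]
}}

```text
clock: 14.6
position: [499.8, -279.8, 200.2]
tool_rot: [0.0, 3.139, -0.003]
ft_force: [-0.6, -0.3, -1.2]
opening: 0.678
finger_force: 0.0
```

```bash
python3 - <<'E'
from h import *
handle((500,-279),z=76); handle((500,-211),z=76)
go(610,-60,200,90)
E
```

```text
0.9800099228024578 [259. 187.] [ 500.1 -279.2] 50.5 13.8 179.6
13.060484177516985 [252. 198.] [ 519.3 -280.2] 168.7 160.8 90.0
104.15247867675808 [258. 292.] [ 623.6 -280.4] 244.0 20.2 90.0
68.07406120408484 [258. 188.] [ 500.2 -279.4] 51.4 13.7 0.4
75.91160644705326 [251. 200.] [ 518.5 -280. ] 168.1 158.6 90.3
115.6921125037478 [378. 292.] [ 621.4 -144.4] 56.1 8.6 5.6
clock 14.7 at [ 498.7 -279.1  197.5] phi 90.0 op 0.745 turn z -0.0 rows 1 shift cm [-11.13  21.91  -0.25] rows 6 each [-1.85  3.65 -0.04]
```

Request:
{"op": "apply_moves", "data": {
  "deltas": [
    [[-1.7,3.6,0],[0,0,0],7],
    [[-1.7,3.7,0],[0,0,0],7],
    [[-1.7,3.7,0],[0,0,0],7],
    [[-1.7,3.7,0],[0,0,0],7],
    [[-1.7,3.7,0],[0,0,0],7],
    [[-1.7,3.5,0],[0,0,0],7],
    [[0,0,0],[0,0,0],7],
    [[0,0,0],[0,0,0],7]
  ]
}}

```text
clock: 15.37
position: [601.1, -58.4, 196.5]
tool_rot: [0.006, -3.138, -0.001]
ft_force: [-0.3, -0.2, 0.5]
opening: 0.762
finger_force: 0.0
```

```bash
python3 - <<'E'
from h import *
handle((670,-55),save="pics/w7.png")
go(670,-55,200,100)
E
```

```text
4.154646735628443 [265. 249.] [670.9 -51.4] 52.2 17.2 14.4
42.55310132132931 [259. 292.] [726.6 -57.4] 274.2 25.6 90.1
75.20274244632394 [223. 314.] [756.3 -98.6] 50.3 23.1 76.6
clock 15.4 at [600.8 -60.  196.8] phi 90.1 op 0.766 turn z -9.9 rows 2 shift cm [-6.9  -0.71 -0.32] rows 2 each [-3.45 -0.36 -0.16]
```

View pics/w7.png

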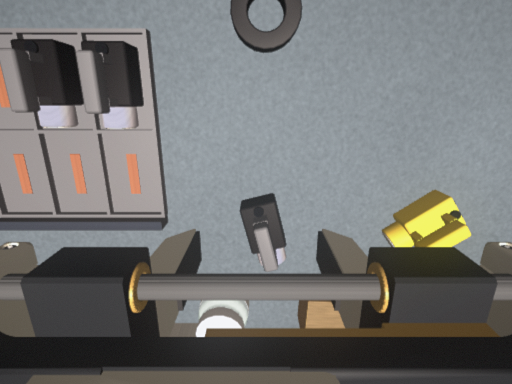

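Lamp C's handle is at (265,249), yaw about 14°. Jar, carton and the yellow decoy stay clear of the fingers.

Request:
{"op": "apply_moves", "data": {
  "deltas": [
    [[0,0,0],[0,0,-7.1],7],
    [[0,0,0],[0,0,-7.1],7],
    [[-2.5,-0.3,1],[0,0,0],7],
    [[-2.5,-0.3,1.5],[0,0,0],7],
    [[-1.5,-0.2,1],[0,0,0],7],
    [[-0.5,-0.1,0.5],[0,0,0],7],
    [[0,0,0],[0,0,0],7],
    [[0,0,0],[0,0,0],7]
  ]
}}

```text
clock: 16.08
position: [670.5, -53.4, 158.1]
tool_rot: [0.385, -3.116, -0.001]
ft_force: [-0.5, -0.9, -0.0]
opening: 0.763
finger_force: 0.0
```

```bash
python3 - <<'E'
from h import *
handle((671,-51))
go(671,-51,44.5,104.4)
E
```

```text
1.6858178266212918 [262. 200.] [670.6 -49.7] 50.6 13.8 14.8
67.43700292358511 [208. 243.] [723. -89.] 18.6 12.4 66.8
99.46762635889017 [275. 299.] [780.1 -25.3] 237.2 53.1 104.0
clock 16.1 at [670.7 -53.2 159. ] phi 104.1 op 0.763 turn z -0.3 rows 1 shift cm [-0.08  0.2  11.45] rows 3 each [-0.03  0.07  3.82]
```

Request:
{"op": "apply_moves", "data": {
  "deltas": [
    [[-0.1,0.3,2],[0,0,-0.6],6],
    [[0,0,3],[0,0,0],6],
    [[0,0,2.8],[0,0,0],6],
    [[0,0,1.8],[0,0,0],6],
    [[0,0,1],[0,0,0],6],
    [[0,0,0.5],[0,0,0],5],
    [[0,0,0.2],[0,0,0],3],
    [[0,0,0],[0,0,0],0.5]
  ]
}}

```text
clock: 16.8
position: [672.3, -49.3, 46.9]
tool_rot: [-0.404, 3.114, -0.001]
ft_force: [0.3, 0.6, -0.1]
opening: 0.484
finger_force: 0.0
```

Request:
{"op": "apply_moves", "data": {
  "deltas": [
    [[0,0,0],[0,0,0],0.5],
    [[0,0,0],[0,0,0],0.5],
    [[0,0,0],[0,0,0],0.5],
    [[0,0,0],[0,0,0],0.5],
    [[0,0,0],[0,0,0],0.5],
    [[0,0,0],[0,0,0],0.5],
    [[0,0,0],[0,0,0],0.5],
    [[0,0,0],[0,0,0],0.5]
  ]
}}

```text
clock: 17.47
position: [672.1, -49.2, 46.2]
tool_rot: [-0.404, 3.115, -0.001]
ft_force: [0.0, -1.3, 3.7]
opening: 0.172
finger_force: 25.0
```

```bash
python3 - <<'E'
from h import *
go(603,-211,135,90); p,M,ph,s=cur(); print(s["finger_force"])
E
```

```text
clock 17.5 at [672.1 -49.2  46.2] phi 104.8 op 0.172 turn z 14.8 rows 3 shift cm [  6.91 -16.18  -8.88] rows 5 each [ 1.38 -3.24 -1.78]
24.99712496995926
```

Request:
{"op": "apply_moves", "data": {
  "deltas": [
    [[0,0,-1],[0,0,0],0.5],
    [[0,0,-2.5],[0,0,0],0.5],
    [[0,0,-3],[0,0,5],0.5],
    [[0,0,-2.5],[0,0,5],0.5],
    [[0,0,-1.5],[0,0,4.8],0.5],
    [[1.8,-3.1,0],[0,0,0],0.5],
    [[1.8,-3.1,0],[0,0,0],0.5],
    [[1.8,-3.1,0],[0,0,0],0.5]
  ]
}}

```text
clock: 18.13
position: [616.8, -142.0, 150.9]
tool_rot: [0.002, -3.141, -0.001]
ft_force: [1.4, -0.4, -2.6]
opening: 0.175
finger_force: 25.0
```

Request:
{"op": "apply_moves", "data": {
  "deltas": [
    [[1.8,-3.1,0],[0,0,0],0.5],
    [[1.8,-3.1,0],[0,0,0],0.5],
    [[1.8,-3.1,0],[0,0,0],0.5],
    [[1.8,-3.1,0],[0,0,0],0.5],
    [[1.8,-3.1,0],[0,0,0],0.5],
    [[1.8,-3.0,0],[0,0,0],0.5],
    [[1.2,-2.0,0],[0,0,0],0.5],
    [[0,0,0],[0,0,0],0.5]
  ]
}}

```text
clock: 18.8
position: [494.8, -350.9, 150.6]
tool_rot: [-0.008, -3.14, 0.001]
ft_force: [-0.5, -0.0, -2.0]
opening: 0.173
finger_force: 25.0
```

Request:
{"op": "apply_moves", "data": {
  "deltas": [
    [[0,0,0],[0,0,0],0.5],
    [[0,0,0],[0,0,0],0.5]
  ]
}}

```text
clock: 18.97
position: [497.7, -346.2, 150.6]
tool_rot: [-0.001, -3.141, -0.002]
ft_force: [0.4, -0.4, -2.4]
opening: 0.175
finger_force: 25.0
```

```bash
python3 - <<'E'
from h import *
go(499,-347,50.4,90); p,M,ph,s=cur(); print(s["finger_force"],s["qvel"].round(3))
f,K,E,d=snap("wrist"); cv2.imwrite("pics/w8.png",f)
E
```

```text
clock 19.0 at [ 497.7 -346.2  150.6] phi 90.0 op 0.175 turn z -0.0 rows 1 shift cm [-0.13 -0.08 10.02] rows 3 each [-0.04 -0.03  3.34]
24.999716877937317 [ 0.025  0.001  0.001 -0.002 -0.004 -0.001]
```

View pics/w8.png

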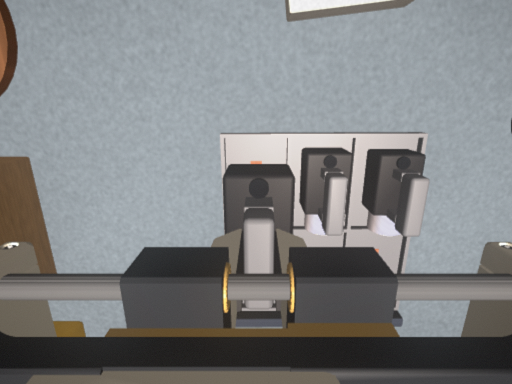

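Lamp C is over bay2 (tail at (259,187)), and lamps A and B stand in bay0 and bay1. Lowering and releasing.

Request:
{"op": "apply_moves", "data": {
  "deltas": [
    [[-0.1,-0.1,2.5],[0,0,0],0.5],
    [[0,0,3],[0,0,0],0.5],
    [[0,0,2.2],[0,0,0],0.5],
    [[0,0,1.2],[0,0,0],0.5],
    [[0,0,0.6],[0,0,0],0.5],
    [[0,0,0.3],[0,0,0],0.5],
    [[0,0,0],[0,0,0],0.5],
    [[0,0,0],[0,0,0],0.5]
  ]
}}

```text
clock: 19.68
position: [499.5, -347.9, 53.7]
tool_rot: [-0.001, 3.14, -0.002]
ft_force: [0.3, 0.0, -2.2]
opening: 0.17
finger_force: 25.0
```

```bash
python3 - <<'E'
from h import *
go(499,-347,50.2,90); p,M,ph,s=cur(); print(s["ft_force"].round(1))
E
```

```text
clock 19.7 at [ 499.5 -347.9   53.7] phi 90.0 op 0.17 turn z 0.0 rows 1 shift cm [0.05 0.09 0.35] rows 1 each [0.05 0.09 0.35]
[ 0.3  0.  -2.2]
```

Request:
{"op": "apply_moves", "data": {
  "deltas": [
    [[0,0.1,0.3],[0,0,0],0.5],
    [[0,0,0.1],[0,0,0],0.5],
    [[0,0,0],[0,0,0],0.5],
    [[0,0,0],[0,0,0],4],
    [[0,0,0],[0,0,0],4],
    [[0,0,0],[0,0,0],4],
    [[0,0,0],[0,0,0],4],
    [[0,0,0],[0,0,0],4]
  ]
}}

```text
clock: 20.35
position: [498.6, -346.9, 48.6]
tool_rot: [-0.001, -3.142, -0.0]
ft_force: [0.2, -0.1, -0.4]
opening: 0.428
finger_force: 0.0
```

Request:
{"op": "apply_moves", "data": {
  "deltas": [
    [[0,0,-0.5],[0,0,0],4],
    [[0,0,-1.5],[0,0,0],4],
    [[0,0,-3],[0,0,0],4],
    [[0,0,-4],[0,0,0],4],
    [[0,0,-4],[0,0,0],4],
    [[0,0,-4],[0,0,0],4],
    [[0,0,-2],[0,0,0],4],
    [[0,0,0],[0,0,0],4]
  ]
}}

```text
clock: 21.02
position: [500.4, -348.4, 245.4]
tool_rot: [0.0, 3.133, -0.012]
ft_force: [-0.4, -0.6, 0.9]
opening: 0.438
finger_force: 0.0
```

```bash
python3 - <<'E'
from h import *
handle((499,-347),z=76)
go(400,200,235,90); print(cur()[3]["qpos"].round(2))
E
```

```text
1.9703289145150946 [261. 172.] [ 497.4 -346.5] 51.0 13.5 0.5
32.54508906879162 [271. 144.] [ 464.1 -335.3] 15.6 11.1 1.0
49.00858783988025 [304. 196.] [ 533.7 -286.4] 188.6 173.5 8.0
clock 21.1 at [ 499.5 -347.6  242. ] phi 90.0 op 0.439 turn z -0.0 rows 1 shift cm [ 9.95 54.76  0.7 ] rows 14 each [0.71 3.91 0.05]
[-0.73  0.48  1.26  0.    1.39 -2.3 ]
```

All three lamps are in their bays. Next is the switch box, which I'll look at from above.

Request:
{"op": "apply_moves", "data": {
  "deltas": [
    [[0.5,4,0],[0,0,0],4],
    [[0.5,4,0],[0,0,0],4],
    [[0.5,4,0],[0,0,0],4],
    [[0.5,4,0],[0,0,0],4],
    [[0.5,4,0],[0,0,0],4],
    [[0.5,4,0],[0,0,0],4],
    [[0.5,4,0],[0,0,0],4],
    [[0.5,4,0],[0,0,0],4]
  ]
}}

```text
clock: 21.73
position: [457.3, -25.0, 237.3]
tool_rot: [-0.001, -3.139, -0.001]
ft_force: [1.4, -0.1, 1.0]
opening: 0.435
finger_force: 0.0
```

Request:
{"op": "apply_moves", "data": {
  "deltas": [
    [[0.5,4,0],[0,0,0],4],
    [[0.5,4,0],[0,0,0],4],
    [[0.5,4,0],[0,0,0],4],
    [[0.5,4,0],[0,0,0],4],
    [[0.5,4,0],[0,0,0],4],
    [[0.5,3.8,0],[0,0,0],4],
    [[0,2.5,0],[0,0,0],4],
    [[0,1,0],[0,0,0],4]
  ]
}}

```text
clock: 22.4
position: [427.4, 249.0, 237.2]
tool_rot: [0.005, -3.139, 0.0]
ft_force: [-0.6, 0.0, 0.1]
opening: 0.44
finger_force: 0.0
```

Request:
{"op": "apply_moves", "data": {
  "deltas": [
    [[0,0,0],[0,0,0],4],
    [[0,0,0],[0,0,0],4],
    [[0,0,0],[0,0,0],4]
  ]
}}

```text
clock: 22.65
position: [428.8, 244.7, 238.2]
tool_rot: [-0.002, -3.14, 0.002]
ft_force: [0.7, 0.6, 0.3]
opening: 0.433
finger_force: 0.0
```

```bash
python3 - <<'E'
from h import *
f,K,E,d=snap("wrist"); p,M,phi,s=cur(); print(p,phi,s["qvel"].round(3))
np.savez("w9.npz",f=f,K=K,E=E); cv2.imwrite("pics/w9.png",cv2.resize(f,(800,600),interpolation=cv2.INTER_CUBIC))
E
```

```text
[429.02496195 244.59125646 238.40154874] 89.8773105085088 [-0.006 -0.006 -0.005  0.001 -0.     0.004]
```

View pics/w9.png

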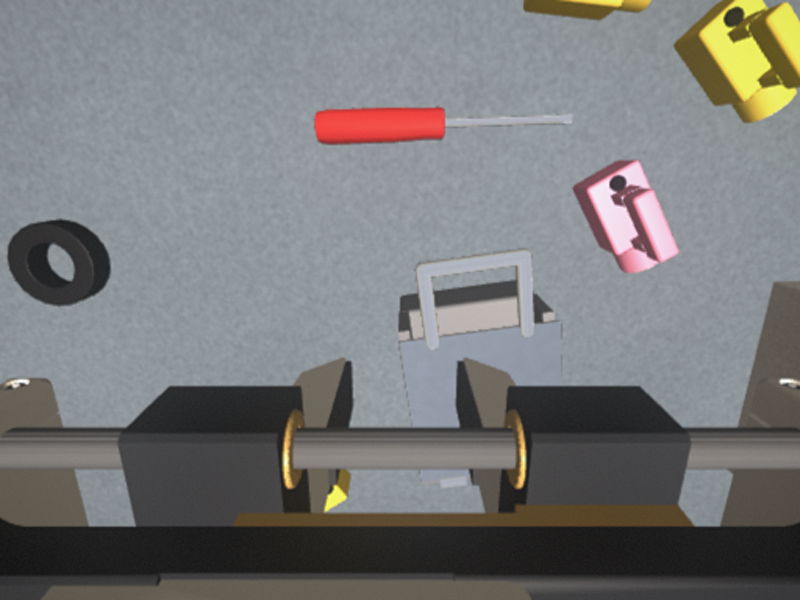

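The view shows the flap's pull bar from (423,270) to (527,257), and the flap's front corners at (399,342) and (562,322).

```bash
python3 - <<'E'
from h import *
W=np.load("w9.npz");k=.64
def q(u,v,z): return ray(W['K'],W['E'],u*k,v*k,z)[:2]
a,b=q(423,270,98),q(527,257,98); c,d=q(399,342,100),q(562,322,100)
print(a.round(1),b.round(1),np.linalg.norm(b-a),c.round(1),d.round(1),np.linalg.norm(d-c))
for e in(b-a,d-c): print("yaw",np.degrees(np.arctan2(-e[0],e[1])))
m=(a+b)/2;n=(c+d)/2; print("bar",m,"front",n,np.degrees(np.arctan2(*(n-m)[::-1])),np.linalg.norm(n-m))
E
```

```text
[417.1 257.8] [408.4 327. ] 69.82483977116881 [468.5 241.4] [453.8 354.4] 113.95192532782171
yaw 7.213569002611362
yaw 7.430865166467452
bar [412.76292451 292.39543258] front [461.12315887 297.8772136 ] 6.467048570400413 48.66993107763935
```

Request:
{"op": "apply_moves", "data": {
  "deltas": [
    [[0,0,0],[0,0,6.9],3.5],
    [[0,0,0],[0,0,6.9],3.5],
    [[0,0,0],[0,0,6.9],3.5],
    [[0,0,0],[0,0,6.9],3.5],
    [[0,0,0],[0,0,6.9],3.5],
    [[0,0,0],[0,0,6.9],3.5],
    [[0,0,0],[0,0,6.9],3.5],
    [[0,0,0],[0,0,6.9],3.5]
  ]
}}

```text
clock: 23.37
position: [429.3, 244.6, 238.8]
tool_rot: [1.467, 2.778, -0.0]
ft_force: [-0.0, 0.7, -0.3]
opening: 0.383
finger_force: 0.0
```

Request:
{"op": "apply_moves", "data": {
  "deltas": [
    [[0,0,0],[0,0,6.9],3.5],
    [[0,0,0],[0,0,6.9],3.5],
    [[0,0,0],[0,0,6.9],3.5],
    [[0,0,0],[0,0,6.8],3.5],
    [[2.5,-0.5,2],[0,0,0],3.5],
    [[1.5,-0.3,2],[0,0,0],3.5],
    [[0.9,-0.2,1.5],[0,0,0],3.5],
    [[0,0,0.5],[0,0,0],3.5]
  ]
}}

```text
clock: 24.03
position: [411.5, 292.8, 176.6]
tool_rot: [-2.075, -2.356, 0.005]
ft_force: [-0.1, -1.3, -0.6]
opening: 0.38
finger_force: 0.0
```

Request:
{"op": "apply_moves", "data": {
  "deltas": [
    [[0,0,0],[0,0,0],3.5],
    [[0,0,0],[0,0,0],3.5],
    [[0,0,0],[0,0,0],3.5]
  ]
}}

```text
clock: 24.28
position: [413.8, 292.8, 179.8]
tool_rot: [2.077, 2.356, 0.003]
ft_force: [0.1, -0.5, 0.1]
opening: 0.383
finger_force: 0.0
```

```bash
python3 - <<'E'
from h import *
go(412.8,292.4,79,7.2)
f,K,E,d=snap("wrist"); np.savez("w10.npz",f=f,K=K,E=E); cv2.imwrite("pics/w10.png",cv2.resize(f,(800,600),interpolation=cv2.INTER_CUBIC))
E
```

```text
clock 24.3 at [413.8 292.8 179.8] phi 7.2 op 0.383 turn z 0.0 rows 1 shift cm [-0.02 -0.1  10.08] rows 3 each [-0.01 -0.03  3.36]
```

View pics/w10.png

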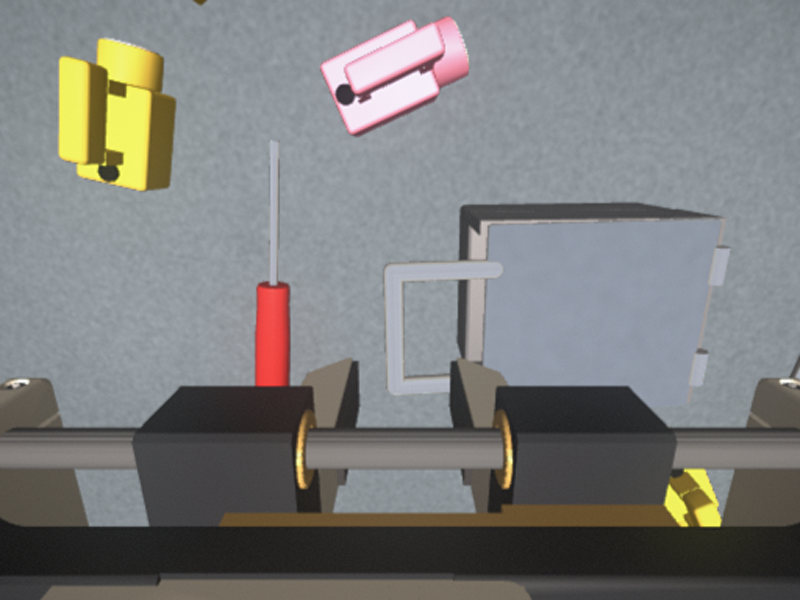

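The view shows the bar from (393,266) to (398,388), and the flap's edge from its front corner (487,222) to its hinge corner (722,218).

```bash
python3 - <<'E'
from h import *
W=np.load("w10.npz");k=.64
def q(u,v,z): return ray(W['K'],W['E'],u*k,v*k,z)[:2]
a,b=q(393,268,98),q(398,386,98); c,d=q(487,222,100),q(722,218,100);h1,h2=q(719,266,100),q(700,367,100)
print(a.round(1),b.round(1),((a+b)/2).round(1),c.round(1),d.round(1),np.linalg.norm(d-c),h1.round(1),h2.round(1))
e=a-b; print("yaw",np.degrees(np.arctan2(-e[0],e[1]))); e=d-c; print("yaw",np.degrees(np.arctan2(e[1],e[0])))
e=h1-h2; print("yaw",np.degrees(np.arctan2(-e[0],e[1])))
go(*((a+b)/2),79,7.2)
E
```

```text
[404.5 318.2] [415.8 248. ] [410.1 283.1] [450.1 349. ] [570.9 366.3] 121.97085177058642 [577.8 341.5] [586.6 282.8]
yaw 9.149809375038204
yaw 8.141074416372003
yaw 8.587608604403663
clock 24.3 at [413.8 292.9 179.9] phi 7.2 op 0.384 turn z 0.0 rows 1 shift cm [-0.92 -0.48 10.09] rows 3 each [-0.31 -0.16  3.36]
```

Request:
{"op": "apply_moves", "data": {
  "deltas": [
    [[-0.45,-0.3,2],[0,0,-0.8],3.1],
    [[0,0,2.5],[0,0,0],3.1],
    [[0,0,1.5],[0,0,0],3.1],
    [[0,0,1],[0,0,0],3.1],
    [[0,0,0.5],[0,0,0],3.1],
    [[0,0,0],[0,0,0],3.1],
    [[0,0,0],[0,0,0],3.1],
    [[0,0,0],[0,0,0],3.1]
  ]
}}

```text
clock: 25.0
position: [411.1, 288.9, 104.8]
tool_rot: [2.059, 2.372, 0.003]
ft_force: [-0.4, -0.8, 0.4]
opening: 0.335
finger_force: 0.0
```

```bash
python3 - <<'E'
from h import *
go(411.5,288,79,8); print(cur()[3]["ft_force"].round(1))
f,K,E,d=snap("wrist"); cv2.imwrite("pics/w11.png",f[120:384])
E
```

```text
clock 25.0 at [411.1 288.9 104.8] phi 8.1 op 0.335 turn z 0.1 rows 1 shift cm [-0.09  0.03  2.58] rows 1 each [-0.09  0.03  2.58]
[-0.4 -0.8  0.4]
```

View pics/w11.png

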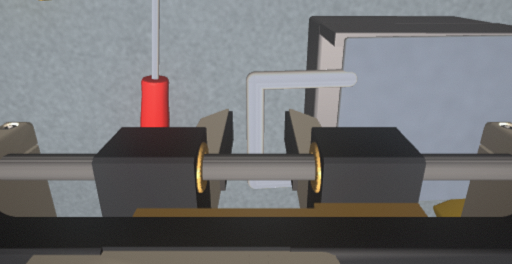

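The bar (column 256) is centred between the fingers, and its ends (crop rows 77 to 185) lie around the pads. Going down and pinching.

Request:
{"op": "apply_moves", "data": {
  "deltas": [
    [[0,0,1.3],[0,0,0],3.1],
    [[0,0,0.9],[0,0,0],3.1],
    [[0,0,0.4],[0,0,0],3.1],
    [[0,0,0],[0,0,0],2],
    [[0,0,0],[0,0,0],0.3],
    [[0,0,0],[0,0,0],0.3],
    [[0,0,0],[0,0,0],0.3],
    [[0,0,0],[0,0,0],0.3]
  ],
  "newtons": 12
}}

```text
clock: 25.72
position: [409.1, 288.5, 77.7]
tool_rot: [-2.058, -2.371, 0.003]
ft_force: [-5.4, 0.3, 0.1]
opening: 0.105
finger_force: 12.0
```

Request:
{"op": "apply_moves", "data": {
  "deltas": [
    [[0,0,0],[0,0,0],0.3],
    [[0,0,0],[0,0,0],0.3],
    [[0,0,0],[0,0,0],0.3],
    [[0,0,0],[0,0,0],0.3]
  ]
}}

```text
clock: 26.05
position: [409.1, 288.5, 77.7]
tool_rot: [-2.058, -2.371, 0.003]
ft_force: [-5.5, 0.4, 1.0]
opening: 0.103
finger_force: 12.0
```

```bash
python3 - <<'E'
from h import *
p,M,ph,s=cur(); print(p.round(1),ph,s["finger_force"],s["opening"],s["ft_force"].round(1))
yaw=np.radians(8.2)
prev=None
# arc: box-x forward & up, in tool axes (tool y = box x, tool z = down)
for th in np.arange(0,1.75,0.1): 
    x,z=172*(1-np.cos(th)),172*np.sin(th)
    if prev: print(round(th,1),"y %.2f z %.2f"%((x-prev[0])/10,-(z-prev[1])/10))
    prev=(x,z)
E
```

```text
[409.1 288.5  77.7] 8.079059019268445 12.002415955066681 0.10297339707894938 [-5.5  0.4  1. ]
0.1 y 0.09 z -1.72
0.2 y 0.26 z -1.70
0.3 y 0.43 z -1.67
0.4 y 0.59 z -1.62
0.5 y 0.75 z -1.55
0.6 y 0.90 z -1.47
0.7 y 1.04 z -1.37
0.8 y 1.17 z -1.26
0.9 y 1.29 z -1.13
1.0 y 1.40 z -1.00
1.1 y 1.49 z -0.86
1.2 y 1.57 z -0.70
1.3 y 1.63 z -0.54
1.4 y 1.68 z -0.38
1.5 y 1.71 z -0.21
1.6 y 1.72 z -0.04
1.7 y 1.71 z 0.14
```

The bar is pinched. Lifting along the arc.

Request:
{"op": "apply_moves", "data": {
  "deltas": [
    [[0,0,-1.7],[0,0,0],0.3],
    [[0,0.25,-1.7],[0,0,0],0.3],
    [[0,0.4,-1.7],[0,0,0],0.3],
    [[0,0.6,-1.6],[0,0,0],0.3],
    [[0,0.75,-1.55],[0,0,0],0.3],
    [[0,0.9,-1.5],[0,0,0],0.3],
    [[0,0,0],[0,0,0],0.3],
    [[0,0,0],[0,0,0],0.3]
  ]
}}

```text
clock: 26.72
position: [443.8, 293.1, 176.3]
tool_rot: [2.057, 2.367, 0.013]
ft_force: [13.1, 2.0, -10.7]
opening: 0.104
finger_force: 12.0
```

```bash
cat >> h.py <<'E'
def flap(bar0=(409.1,288.5),z0=78.5,yaw=8.1):
    p,M,ph,s=cur(); a=np.radians(yaw); u=np.array([np.cos(a),np.sin(a)])
    dx=(p[:2]-np.array(bar0))@u; dz=p[2]-z0
    print("bar box dx %.1f dz %.1f ang %.3f radius %.1f"%(dx,dz,np.arctan2(dz,172-dx),np.hypot(dz,172-dx)),"F",s["ft_force"].round(1),"op",round(float(s["opening"]),3),"ff",s["finger_force"].round(1))
E
python3 - <<'E'
from h import *
flap()
E
```

```text
Traceback (most recent call last):
  File "h.py", line 45, in flap
    print("bar box dx %.1f dz %.1f ang %.3f radius %.1f"%(dx,dz,np.arctan2(dz,172-dx),np.hypot(dz,172-dx)),"F",s["ft_force"].round(1),"op",round(float(s["opening"]),3),"ff",s["finger_force"].round(1))
                                                                                                                                                                             ^^^^^^^^^^^^^^^^^^^^^^^
AttributeError: 'float' object has no attribute 'round'
```

Request:
{"op": "apply_moves", "data": {
  "deltas": [
    [[0,1.3,-1.2],[0,0,0],0.3],
    [[0,1.3,-1.2],[0,0,0],0.3],
    [[0,1.4,-1.1],[0,0,0],0.3],
    [[0,1.45,-0.95],[0,0,0],0.3],
    [[0,1.5,-0.85],[0,0,0],0.3],
    [[0,1.6,-0.7],[0,0,0],0.3],
    [[0,0,0],[0,0,0],0.3],
    [[0,0,0],[0,0,0],0.3]
  ]
}}

```text
clock: 27.38
position: [524.7, 304.5, 236.4]
tool_rot: [2.059, 2.37, 0.004]
ft_force: [-0.6, -1.4, 6.5]
opening: 0.103
finger_force: 12.0
```

```bash
sed -i 's/s\["finger_force"\].round(1)/round(float(s["finger_force"]),1)/' h.py
python3 - <<'E'
from h import *
flap()
E
```

```text
bar box dx 116.7 dz 157.9 ang 1.234 radius 167.3 F [-0.6 -1.4  6.5] op 0.103 ff 12.0
```

Request:
{"op": "apply_moves", "data": {
  "deltas": [
    [[0,1.6,-0.7],[0,0,0],0.3],
    [[0,1.65,-0.5],[0,0,0],0.3],
    [[0,1.7,-0.35],[0,0,0],0.3],
    [[0,1.7,-0.15],[0,0,0],0.3],
    [[0,1.7,0],[0,0,0],0.3],
    [[0,0.6,0.1],[0,0,0],0.3],
    [[0,0,0],[0,0,0],0.3],
    [[0,0,0],[0,0,0],0.3]
  ]
}}

```text
clock: 28.05
position: [610.7, 316.7, 248.0]
tool_rot: [-2.058, -2.37, 0.009]
ft_force: [-1.8, -1.6, -16.6]
opening: 0.106
finger_force: 12.0
```

```bash
python3 - <<'E'
from h import *
flap()
f,K,E,d=snap("side"); cv2.imwrite("pics/s2.png",cv2.resize(f[80:240,120:340],(770,560),interpolation=cv2.INTER_CUBIC))
E
```

```text
bar box dx 203.6 dz 169.5 ang 1.755 radius 172.4 F [ -1.8  -1.6 -16.6] op 0.106 ff 12.0
```

View pics/s2.png

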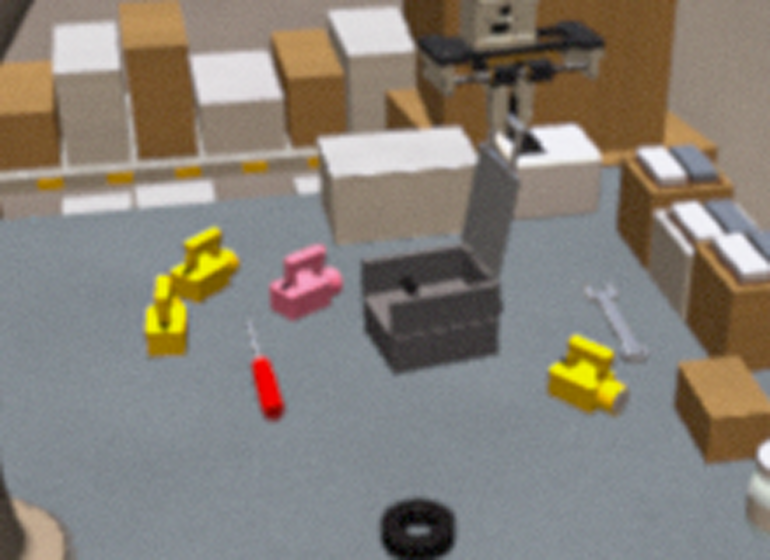

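The flap stands past upright, with its bar still in the grip at about (515,125). The black toggle shows at (408,283) inside the box. Releasing, rising and moving back in front of the toggle.

Request:
{"op": "apply_moves", "data": {
  "deltas": [
    [[0,0,0.2],[0,0,0],3],
    [[0,0,0],[0,0,0],3],
    [[0,0,0],[0,0,0],3],
    [[0,0,0],[0,0,0],3],
    [[0,0,0],[0,0,0],3],
    [[0,0,-1],[0,0,0],3],
    [[0,0,-2],[0,0,0],3],
    [[0,0,-2],[0,0,0],3]
  ]
}}

```text
clock: 28.77
position: [612.1, 317.1, 300.3]
tool_rot: [-2.059, -2.372, 0.001]
ft_force: [-0.3, 0.3, 0.4]
opening: 0.331
finger_force: 0.0
```

Request:
{"op": "apply_moves", "data": {
  "deltas": [
    [[0,0,-0.5],[0,0,0],3],
    [[0,0,0],[0,0,0],3],
    [[0,-3,0],[0,0,0],3],
    [[0,-3.5,0],[0,0,0],3],
    [[0,-3.5,0],[0,0,0],3],
    [[0,-3.2,0],[0,0,0],3],
    [[0,-2,0],[0,0,0],3],
    [[0,0,0],[0,0,0],3]
  ]
}}

```text
clock: 29.43
position: [458.0, 295.6, 304.3]
tool_rot: [-2.057, -2.373, 0.002]
ft_force: [0.4, 0.3, 0.3]
opening: 0.328
finger_force: 0.0
```

```bash
python3 - <<'E'
from h import *
go(460.6,295.8,150,98.1)
E
```

```text
clock 29.4 at [458.  295.6 304.3] phi 8.2 op 0.328 turn z -89.9 rows 13 shift cm [-0.26 -0.02 15.43] rows 4 each [-0.06 -0.    3.86]
```

Request:
{"op": "apply_moves", "data": {
  "deltas": [
    [[0,0,0],[0,0,-6.9],0],
    [[0,0,0],[0,0,-6.9],0],
    [[0,0,0],[0,0,-6.9],0],
    [[0,0,0],[0,0,-6.9],0],
    [[0,0,0],[0,0,-6.9],0],
    [[0,0,0],[0,0,-6.9],0],
    [[0,0,0],[0,0,-6.9],0],
    [[0,0,0],[0,0,-6.9],0]
  ]
}}

```text
clock: 30.1
position: [462.3, 295.8, 303.1]
tool_rot: [-0.717, -3.058, 0.001]
ft_force: [0.3, 0.5, 0.5]
opening: 0.006
finger_force: 0.0
```

Request:
{"op": "apply_moves", "data": {
  "deltas": [
    [[0,0,0],[0,0,-6.9],0],
    [[0,0,0],[0,0,-6.9],0],
    [[0,0,0],[0,0,-6.9],0],
    [[0,0,0],[0,0,-6.9],0],
    [[0,0,0],[0,0,-6.9],0],
    [[0,0,3],[0,0,0],0],
    [[0,0,3],[0,0,0],0],
    [[0,0,3],[0,0,0],0]
  ]
}}

```text
clock: 30.77
position: [462.3, 295.8, 212.5]
tool_rot: [-0.213, 3.134, 0.0]
ft_force: [0.9, 0.5, -0.7]
opening: 0.005
finger_force: 0.0
```

Request:
{"op": "apply_moves", "data": {
  "deltas": [
    [[0,0,2.5],[0,0,0],0],
    [[0,0,1.5],[0,0,0],0],
    [[0,0,0],[0,0,0],0],
    [[0,0,0],[0,0,0],0],
    [[0,0,0],[0,0,0],0]
  ]
}}

```text
clock: 31.18
position: [462.7, 296.1, 175.0]
tool_rot: [-0.213, 3.133, 0.001]
ft_force: [-0.4, 0.0, 0.8]
opening: 0.004
finger_force: 0.0
```

```bash
python3 - <<'E'
from h import *
go(460.6,295.8,74,98.1)
f,K,E,d=snap("wrist"); np.savez("w12.npz",f=f,K=K,E=E); cv2.imwrite("pics/w12.png",f)
print(proj(K,E,(520-28.5*.99,304.3-28.5*.141,80)).round())
E
```

```text
clock 31.2 at [462.7 296.1 175. ] phi 97.8 op 0.004 turn z -0.3 rows 1 shift cm [ 0.21 -0.   10.1 ] rows 3 each [ 0.07 -0.    3.37]
[258. 226.]
```

View pics/w12.png

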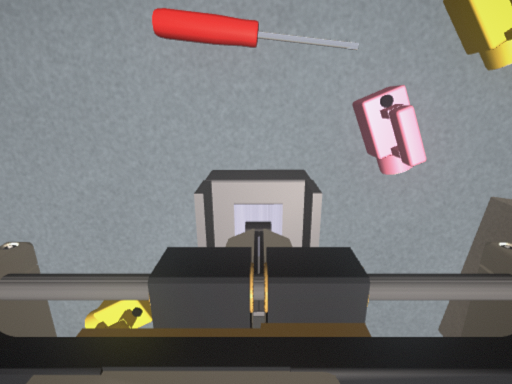

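The toggle's black crossbar is at (258,226), exactly where predicted, and the closed fingers are on its centre line. Going down in front of it.

Request:
{"op": "apply_moves", "data": {
  "deltas": [
    [[0.2,0,2],[0,0,0],0],
    [[0,0,3],[0,0,0],0],
    [[0,0,2.5],[0,0,0],0],
    [[0,0,1.5],[0,0,0],0],
    [[0,0,0.8],[0,0,0],0],
    [[0,0,0.3],[0,0,0],0],
    [[0,0,0],[0,0,0],0],
    [[0,0,0],[0,0,0],0]
  ]
}}

```text
clock: 31.9
position: [460.8, 296.1, 74.6]
tool_rot: [-0.213, 3.132, 0.001]
ft_force: [-0.0, -0.1, -0.3]
opening: 0.006
finger_force: 0.0
```

Request:
{"op": "apply_moves", "data": {
  "deltas": [
    [[-0.8,0,0],[0,0,0],0],
    [[-0.8,0,0],[0,0,0],0],
    [[-0.8,0,0],[0,0,0],0],
    [[-0.6,0,0],[0,0,0],0],
    [[-0.5,0,0],[0,0,0],0],
    [[0,0,0],[0,0,0],0],
    [[0,0,0],[0,0,0],0]
  ]
}}

```text
clock: 32.48
position: [495.2, 300.4, 73.1]
tool_rot: [-0.213, 3.133, 0.0]
ft_force: [0.5, 0.5, 1.1]
opening: 0.006
finger_force: 0.0
```

```bash
python3 - <<'E'
from h import *
p,M,ph,s=cur(); print("box x",((p[:2]-[520,304.3])@[.990,.141]).round(1),p.round(1),s["ft_force"].round(1))
E
```

```text
box x -25.1 [495.2 300.4  73.1] [0.5 0.5 1.1]
```

Request:
{"op": "apply_moves", "data": {
  "deltas": [
    [[-0.5,0,0],[0,0,0],0],
    [[-0.4,0,0],[0,0,0],0],
    [[-0.2,0,0],[0,0,0],0],
    [[-0.1,0,0],[0,0,0],0],
    [[0,0,0],[0,0,0],0],
    [[0,0,0],[0,0,0],0]
  ]
}}

```text
clock: 32.98
position: [503.6, 301.5, 72.5]
tool_rot: [0.213, -3.128, 0.002]
ft_force: [-10.3, -0.8, 3.9]
opening: 0.007
finger_force: 5.5
```

Request:
{"op": "apply_moves", "data": {
  "deltas": [
    [[-0.2,0,0],[0,0,0],0],
    [[0,0,0],[0,0,0],0],
    [[0,0,0],[0,0,0],0]
  ]
}}

```text
clock: 33.23
position: [503.8, 301.6, 72.3]
tool_rot: [0.213, -3.124, 0.003]
ft_force: [-16.3, -3.4, 7.9]
opening: 0.0
finger_force: 8.4
```

```bash
python3 - <<'E'
from h import *
p,M,ph,s=cur(); print("box x",((p[:2]-[520,304.3])@[.990,.141]).round(1),p.round(1),s["ft_force"].round(1))
E
```

```text
box x -16.4 [503.8 301.6  72.3] [-16.3  -3.4   7.9]
```

The force has risen against a hard stop. Backing off and rising to check.

Request:
{"op": "apply_moves", "data": {
  "deltas": [
    [[1,0,0],[0,0,0],0],
    [[2,0,0],[0,0,0],0],
    [[1.5,0,0],[0,0,0],0],
    [[0.3,0,-2],[0,0,0],0],
    [[0,0,-3],[0,0,0],0],
    [[0,0,-3],[0,0,0],0],
    [[0,0,-2],[0,0,0],0],
    [[0,0,0],[0,0,0],0]
  ]
}}

```text
clock: 33.9
position: [463.9, 297.1, 178.3]
tool_rot: [-0.213, 3.124, 0.006]
ft_force: [0.7, 0.8, 0.7]
opening: 0.007
finger_force: 0.0
```

Request:
{"op": "apply_moves", "data": {
  "deltas": [
    [[0,0,0],[0,0,0],0],
    [[0,0,0],[0,0,0],0]
  ]
}}

```text
clock: 34.07
position: [460.8, 295.6, 172.6]
tool_rot: [0.213, -3.134, 0.0]
ft_force: [0.8, -0.4, -0.5]
opening: 0.004
finger_force: 0.0
```

```bash
python3 - <<'E'
from h import *
f,K,E,d=snap("wrist"); p=cur()[0]; print(p.round(1))
u=np.array([.990,.141]); o=np.array([520,304.3])
for bx in(-28.5,4.3): print(bx,proj(K,E,(*(o+bx*u),80)).round())
g=f.max(2); print([int(x) for x in g[195:250:3,258]])
for th in (0,.8,1.0):
    bx=-12+34*np.sin(th-.5); z=50+34*np.cos(th-.5); print(th,proj(K,E,(*(o+bx*u),z)).round())
s,K,E,d=snap("side"); cv2.imwrite("pics/mix.png",np.hstack([cv2.resize(f[150:270,180:340],(400,300),interpolation=cv2.INTER_CUBIC),cv2.resize(s[135:195,215:295],(400,300),interpolation=cv2.INTER_CUBIC)]))
E
```

```text
[460.5 295.5 172.1]
-28.5 [259. 229.]
4.3 [259. 260.]
[189, 187, 188, 188, 192, 215, 216, 216, 216, 215, 201, 54, 55, 53, 54, 50, 49, 48, 47]
0 [259. 229.]
0.8 [259. 255.]
1.0 [259. 260.]
```

View pics/mix.png

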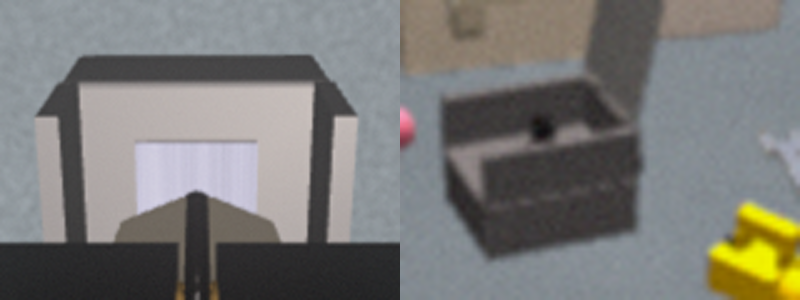

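The toggle has moved: its head in the side crop is now at (541,127). I'll check numerically how far it went.

```bash
python3 - <<'E'
from h import *
s,K,E,d=snap("side"); u=np.array([.990,.141]); o=np.array([520,304.3])
for th in (0,.25,.5,.75,1.0):
    bx=-12+34*np.sin(th-.5); z=50+34*np.cos(th-.5); print(th,proj(K,E,(*(o+bx*u),z)).round(1))
old=cv2.resize(cv2.imread("pics/s2.png"),(220,160),interpolation=cv2.INTER_AREA)
def blob(g,off):
    v=g.max(2).astype(float); w=np.clip(60-v,0,None); yy,xx=np.mgrid[:g.shape[0],:g.shape[1]]
    print("dark",w.sum().round(),((w*xx).sum()/w.sum()+off[0]).round(1),((w*yy).sum()/w.sum()+off[1]).round(1))
blob(old[68:90,105:135],(225,148)); blob(s[148:170,225:255],(225,148))
blob(np.full((2,2,3),0,np.uint8),(0,0))
E
```

```text
0 [235.6 161.7]
0.25 [237.5 160.7]
0.5 [239.5 160.1]
0.75 [241.4 160. ]
1.0 [243.3 160.4]
dark 736.0 241.0 159.5
dark 852.0 244.0 159.4
dark 240.0 0.5 0.5
```

```bash
python3 - <<'E'
from h import *
s,K,E,d=snap("side")
old=cv2.resize(cv2.imread("pics/s2.png"),(220,160),interpolation=cv2.INTER_AREA)
for g in(old[74:88,108:132],s[154:168,228:252]): print(g.max(2)[2:12:1])
go(612.1,317.1,300,8.2)
E
```

```text
[[ 59  60  61  60  58  59  62  59  58  62  63  61  58  62  60  59  59  61
   63  63  62  59  56  58]
 [ 61  57  61  60  60  61  60  60  61  61  61  60  60  60  60  60  60  61
   59  61  62  59  57  57]
 [ 60  60  60  60  64  62  57  55  56  53  61  62  57  61  62  59  59  58
   60  58  61  63  61  59]
 [ 58  62  63  60  57  58  53  43  38  46  59  61  58  58  61  60  64  63
   67  72  73  79  87  85]
 [ 58  61  61  63  60  53  42  32  29  38  52  61  66  67  71  73  78  88
   97 103 112 114 122 122]
 [ 63  65  60  61  64  59  50  36  28  28  38  65  91  97 101 106 111 121
  130 135 137 137 139 140]
 [ 63  62  70  76  80  83  82  59  31  24  40  83 121 136 134 133 135 135
  138 137 139 135 132 130]
 [ 88  92 100 108 116 122 122  98  60  43  61  93 128 141 139 134 128 130
  128 124 120 108 102  98]
 [121 129 131 137 138 138 140 126 101  82  81  95 120 123 116 110 104 101
   95  85  78  77  73  69]
 [138 141 139 133 135 133 132 124 112 100  89  89  88  85  82  78  71  70
   64  62  57  59  60  59]]
[[ 61  63  63  57  58  61  64  62  61  56  64  56  56  62  60  60  53  58
   64  60  60  
[... 357 characters left out ...]
 64  64  60  37  28  23  33  44
   79 100 108 111 121 122]
 [ 57  59  64  58  63  62  67  71  73  76  84  87  83  60  26  20  30  50
   99 130 137 136 139 136]
 [ 63  65  70  77  81  87  94  95 102 107 115 121 106  74  34  41  44  73
  116 135 141 134 131 130]
 [ 85  93 107 112 115 121 131 134 131 135 139 132 113  87  80  81  80  88
  118 130 125 112 100  96]
 [121 129 131 136 138 138 141 140 138 133 132 121 113 110 109 100  91  83
   91  84  80  74  68  66]
 [139 143 139 136 134 130 127 128 122 108 104  97  83  78  78  74  74  67
   65  61  59  59  62  58]]
clock 34.3 at [460.5 295.5 172. ] phi 97.8 op 0.007 turn z 89.6 rows 13 shift cm [ -0.03  15.31 -12.8 ] rows 5 each [-0.01  3.06 -2.56]
```

The toggle's head moved about 7 px, against 7.7 predicted, and it sits at a hard stop, so it is fully on. Next I'll regrasp the bar and close the guard.

Request:
{"op": "apply_moves", "data": {
  "deltas": [
    [[0,0,-3],[0,0,0],3.1],
    [[0,0,-4],[0,0,0],3.1],
    [[0,0,-4],[0,0,0],3.1],
    [[0,0,-2.2],[0,0,0],3.1],
    [[0,0,0],[0,0,6.9],3.1],
    [[0,0,0],[0,0,6.9],3.1],
    [[0,0,0],[0,0,6.9],3.1],
    [[0,0,0],[0,0,6.9],3.1]
  ]
}}

```text
clock: 34.93
position: [460.8, 295.7, 304.6]
tool_rot: [-0.55, -3.092, 0.001]
ft_force: [-0.3, 0.7, -0.9]
opening: 0.338
finger_force: 0.0
```

Request:
{"op": "apply_moves", "data": {
  "deltas": [
    [[0,0,0],[0,0,6.9],3.1],
    [[0,0,0],[0,0,6.9],3.1],
    [[0,0,0],[0,0,6.9],3.1],
    [[0,0,0],[0,0,6.9],3.1],
    [[0,0,0],[0,0,6.9],3.1],
    [[0,0,0],[0,0,6.9],3.1],
    [[0,0,0],[0,0,6.9],3.1],
    [[0,0,0],[0,0,6.9],3.1]
  ]
}}

```text
clock: 35.6
position: [460.8, 295.7, 304.4]
tool_rot: [-1.92, -2.486, 0.002]
ft_force: [0.5, -1.1, -0.1]
opening: 0.338
finger_force: 0.0
```

Request:
{"op": "apply_moves", "data": {
  "deltas": [
    [[0,0,0],[0,0,6.8],3.1],
    [[0,3,0],[0,0,0],3.1],
    [[0,3.5,0],[0,0,0],3.1],
    [[0,3.5,0],[0,0,0],3.1],
    [[0,3.2,0],[0,0,0],3.1],
    [[0,2.0,0],[0,0,0],3.1],
    [[0,0,0],[0,0,0],3.1],
    [[0,0,0],[0,0,0],3.1]
  ]
}}

```text
clock: 36.27
position: [611.8, 317.1, 302.8]
tool_rot: [-2.057, -2.372, 0.004]
ft_force: [-1.6, -0.7, -0.0]
opening: 0.338
finger_force: 0.0
```

```bash
python3 - <<'E'
from h import *
go(611,316.9,248,8.1)
f,K,E,d=snap("wrist")
# bar (lighter bluish grey) between fingers: print row through bar near end
for P in((611,316.9,267),(611-4,316.9+27,267)):print(proj(K,E,P).round())
u,v=proj(K,E,(611-3,316.9+22,267)).astype(int); print(u,v); print(f[v,u-40:u+41:2].max(1)); print(f[v-8,u-40:u+41:2].max(1))
E
```

```text
clock 36.3 at [611.8 317.1 302.8] phi 8.1 op 0.338 turn z 0.0 rows 1 shift cm [-0.01 -0.08  5.48] rows 2 each [-0.01 -0.04  2.74]
[258. 222.]
[258. 185.]
258 192
[183 183 184 184 184 184 180 115  94  93  95  95  97 107 178 174 116 181
 198 197 200 200 192 165 166 170 165 163 162 167 170 169 163 165 168 166
 168 168 164 166 162]
[184 185 185 184 187 187 188 104  92  96  95  97  95 111 178 174 116 181
 198 197 200 200 194 171 164 168 169 162 162 165 167 165 167 166 169 166
 163 167 167 159 165]
```

Request:
{"op": "apply_moves", "data": {
  "deltas": [
    [[0,-0.1,1.5],[0,0,0],3.1],
    [[0,0,1.8],[0,0,0],3.1],
    [[0,0,1.3],[0,0,0],3.1],
    [[0,0,0.7],[0,0,0],3.1],
    [[0,0,0.2],[0,0,0],3.1],
    [[0,0,0],[0,0,0],1.5],
    [[0,0,0],[0,0,0],0.3],
    [[0,0,0],[0,0,0],0.3]
  ],
  "newtons": 12
}}

```text
clock: 36.98
position: [610.5, 317.5, 251.6]
tool_rot: [2.057, 2.374, 0.003]
ft_force: [-0.1, 0.3, -0.4]
opening: 0.17
finger_force: 0.0
```

Request:
{"op": "apply_moves", "data": {
  "deltas": [
    [[0,0,0],[0,0,0],0.3],
    [[0,0,0],[0,0,0],0.3],
    [[0,0,0],[0,0,0],0.3],
    [[0,0,0],[0,0,0],0.3]
  ]
}}

```text
clock: 37.32
position: [610.7, 317.4, 251.3]
tool_rot: [2.057, 2.374, 0.003]
ft_force: [-1.2, -0.3, 5.1]
opening: 0.099
finger_force: 12.0
```

```bash
python3 - <<'E'
from h import *
flap()
E
```

```text
bar box dx 203.7 dz 172.8 ang 1.752 radius 175.7 F [-1.2 -0.3  5.1] op 0.099 ff 12.0
```

Request:
{"op": "apply_moves", "data": {
  "deltas": [
    [[0,-1.7,-0.2],[0,0,0],0.3],
    [[0,-1.7,0],[0,0,0],0.3],
    [[0,-1.7,0.1],[0,0,0],0.3],
    [[0,-1.7,0.3],[0,0,0],0.3],
    [[0,-1.65,0.45],[0,0,0],0.3],
    [[0,-1.6,0.6],[0,0,0],0.3],
    [[0,0,0],[0,0,0],0.3],
    [[0,0,0],[0,0,0],0.3]
  ]
}}

```text
clock: 37.98
position: [510.2, 303.1, 238.1]
tool_rot: [-2.056, -2.374, 0.001]
ft_force: [-2.2, -0.3, 4.7]
opening: 0.101
finger_force: 12.0
```

```bash
python3 - <<'E'
from h import *
flap()
E
```

```text
bar box dx 102.2 dz 159.6 ang 1.158 radius 174.2 F [-2.2 -0.3  4.7] op 0.101 ff 12.0
```

Request:
{"op": "apply_moves", "data": {
  "deltas": [
    [[0,-1.55,0.75],[0,0,0],0.3],
    [[0,-1.45,0.9],[0,0,0],0.3],
    [[0,-1.35,1.05],[0,0,0],0.3],
    [[0,-1.25,1.2],[0,0,0],0.3],
    [[0,-1.1,1.3],[0,0,0],0.3],
    [[0,-1.0,1.4],[0,0,0],0.3],
    [[0,0,0],[0,0,0],0.3],
    [[0,0,0],[0,0,0],0.3]
  ]
}}

```text
clock: 38.65
position: [435.1, 292.4, 171.6]
tool_rot: [-2.057, -2.373, 0.001]
ft_force: [-1.4, 1.4, -0.3]
opening: 0.1
finger_force: 12.0
```

```bash
python3 - <<'E'
from h import *
flap()
E
```

```text
bar box dx 26.3 dz 93.1 ang 0.568 radius 172.9 F [-1.4  1.4 -0.3] op 0.1 ff 12.0
```

Request:
{"op": "apply_moves", "data": {
  "deltas": [
    [[0,-0.85,1.5],[0,0,0],0.3],
    [[0,-0.7,1.55],[0,0,0],0.3],
    [[0,-0.5,1.65],[0,0,0],0.3],
    [[0,-0.35,1.65],[0,0,0],0.3],
    [[0,-0.2,1.3],[0,0,0],0.3],
    [[0,-0.05,0.8],[0,0,0],0.3],
    [[0,0,0.4],[0,0,0],0.3],
    [[0,0,0],[0,0,0],0.3]
  ]
}}

```text
clock: 39.32
position: [408.6, 288.5, 82.8]
tool_rot: [-2.057, -2.373, 0.002]
ft_force: [-4.0, 2.3, -1.4]
opening: 0.102
finger_force: 12.0
```

```bash
python3 - <<'E'
from h import *
flap()
E
```

```text
bar box dx -0.5 dz 4.3 ang 0.025 radius 172.6 F [-4.   2.3 -1.4] op 0.102 ff 12.0
```

Request:
{"op": "apply_moves", "data": {
  "deltas": [
    [[0,0,0.2],[0,0,0],0.3],
    [[0,0,0.2],[0,0,0],0.3],
    [[0,0,0.1],[0,0,0],0.3],
    [[0,0,0],[0,0,0],0.3],
    [[0,0,0],[0,0,0],0.3]
  ]
}}

```text
clock: 39.73
position: [408.5, 288.5, 78.7]
tool_rot: [-2.057, -2.373, 0.001]
ft_force: [-4.4, 3.3, -1.1]
opening: 0.104
finger_force: 12.0
```

```bash
python3 - <<'E'
from h import *
flap()
E
```

```text
bar box dx -0.6 dz 0.2 ang 0.001 radius 172.6 F [-4.4  3.3 -1.1] op 0.104 ff 12.0
```

Request:
{"op": "apply_moves", "data": {
  "deltas": [
    [[0,0,0.2],[0,0,0],0.3],
    [[0,0,0.2],[0,0,0],0.3],
    [[0,0,0],[0,0,0],0.3],
    [[0,0,0],[0,0,0],0.3]
  ]
}}

```text
clock: 40.07
position: [408.6, 288.4, 75.6]
tool_rot: [-2.057, -2.374, 0.0]
ft_force: [-7.6, 0.5, 7.7]
opening: 0.102
finger_force: 12.0
```

Request:
{"op": "apply_moves", "data": {
  "deltas": [
    [[0,0,0.2],[0,0,0],0.3],
    [[0,0,0.2],[0,0,0],0.3],
    [[0,0,0],[0,0,0],0.3],
    [[0,0,0],[0,0,0],0.3]
  ]
}}

```text
clock: 40.4
position: [408.6, 288.3, 72.1]
tool_rot: [2.057, 2.374, 0.0]
ft_force: [-8.9, -0.7, 11.8]
opening: 0.104
finger_force: 12.0
```

Request:
{"op": "apply_moves", "data": {
  "deltas": [
    [[0,0,0],[0,0,0],3],
    [[0,0,0],[0,0,0],3],
    [[0,0,0],[0,0,0],3],
    [[0,0,0],[0,0,0],3],
    [[0,0,-1],[0,0,0],3],
    [[0,0,-2],[0,0,0],3],
    [[0,0,-2],[0,0,0],3],
    [[0,0,-1],[0,0,0],3]
  ]
}}

```text
clock: 41.07
position: [409.5, 288.6, 133.0]
tool_rot: [2.056, 2.373, 0.005]
ft_force: [0.1, -0.1, 0.2]
opening: 0.326
finger_force: 0.0
```

Request:
{"op": "apply_moves", "data": {
  "deltas": [
    [[0,0,0],[0,0,0],0],
    [[0,0,0],[0,0,0],0],
    [[0,0,0],[0,0,0],0],
    [[0,0,0],[0,0,0],0],
    [[0,0,0],[0,0,0],0],
    [[0,0,0.8],[0,0,0],0],
    [[0,0,0.8],[0,0,0],0],
    [[0,0,0],[0,0,0],0]
  ]
}}

```text
clock: 41.73
position: [407.2, 287.6, 112.0]
tool_rot: [-2.056, -2.373, 0.006]
ft_force: [0.8, 0.1, 0.1]
opening: 0.007
finger_force: 0.0
```

Request:
{"op": "apply_moves", "data": {
  "deltas": [
    [[0,0,0.4],[0,0,0],0],
    [[0,0,0.3],[0,0,0],0],
    [[0,0,0],[0,0,0],0],
    [[0,0,0],[0,0,0],0]
  ]
}}

```text
clock: 42.07
position: [408.4, 288.2, 107.1]
tool_rot: [-2.057, -2.374, 0.0]
ft_force: [0.1, -0.7, 0.0]
opening: 0.011
finger_force: 0.0
```

Request:
{"op": "apply_moves", "data": {
  "deltas": [
    [[0,0,0.3],[0,0,0],0],
    [[0,0,0.2],[0,0,0],0],
    [[0,0,0],[0,0,0],0],
    [[0,0,0],[0,0,0],0]
  ]
}}

```text
clock: 42.4
position: [408.7, 288.4, 103.0]
tool_rot: [2.057, 2.374, 0.002]
ft_force: [-1.5, -0.9, 6.7]
opening: 0.004
finger_force: 3.0
```

Request:
{"op": "apply_moves", "data": {
  "deltas": [
    [[0,0,0.15],[0,0,0],0],
    [[0,0,0],[0,0,0],0],
    [[0,0,0],[0,0,0],0]
  ]
}}

```text
clock: 42.65
position: [408.7, 288.4, 102.5]
tool_rot: [2.057, 2.374, 0.003]
ft_force: [-5.1, -1.4, 16.7]
opening: 0.005
finger_force: 7.9
```

The bar is firmly on its stop (top at 103 mm), so the guard is shut. Rising clear and doing a last numeric check of the lamps.

Request:
{"op": "apply_moves", "data": {
  "deltas": [
    [[0,0,-1.5],[0,0,0],0],
    [[0,0,-3.5],[0,0,0],0],
    [[0,0,-4],[0,0,0],0],
    [[0,0,-4],[0,0,0],0],
    [[0,0,-2],[0,0,0],0],
    [[0,0,0],[0,0,0],0],
    [[0,0,0],[0,0,0],0],
    [[0,0,0],[0,0,0],0]
  ]
}}

```text
clock: 43.32
position: [407.8, 287.9, 249.6]
tool_rot: [-2.057, -2.374, 0.002]
ft_force: [-0.2, 0.2, -1.0]
opening: 0.012
finger_force: 0.0
```

```bash
python3 - <<'E'
from h import *
p=cur()[0]; print(p.round(1))
f,K,E,d=snap("side")
S0=np.load("side0.npz")
# dark lamp bodies in the side view, projected to body mid height
for nm,im in(("start",S0["f"]),("now",f)):
    m=(im.max(2)<45).astype(np.uint8); n,l,st,c=cv2.connectedComponentsWithStats(m)
    print(nm,[(c[i].round().tolist(),int(st[i,4]),ray(K,E,*c[i],25)[:2].round().tolist()) for i in range(1,n) if st[i,4]>40 and 150<c[i][1]<330 and c[i][0]>180])
for b in((499,-211),(499,-279),(498,-347)): print(proj(K,E,(*b,25)).round())
# flap bar: compare start/now around the bar
u,v=proj(K,E,(409,288,98)).astype(int); print("bar diff",np.abs(f[v-12:v+12,u-14:u+14].astype(int)-S0["f"][v-12:v+12,u-14:u+14]).mean().round(1),"flap diff",np.abs(f[150:180,225:262].astype(int)-S0["f"][150:180,225:262]).mean().round(1))
E
```

```text
[407.8 287.9 249.6]
start [([262.0, 204.0], 135, [542.0, 66.0]), ([228.0, 212.0], 207, [413.0, 44.0]), ([305.0, 221.0], 212, [658.0, -64.0]), ([239.0, 232.0], 236, [427.0, -68.0])]
now [([239.0, 231.0], 240, [428.0, -67.0]), ([272.0, 268.0], 474, [486.0, -254.0]), ([286.0, 295.0], 310, [494.0, -361.0])]
[272. 257.]
[279. 273.]
[285. 291.]
bar diff 10.3 flap diff 6.0
```

```bash
python3 - <<'E'
from h import *
f,K,E,d=snap("scene")
m=(f.max(2)<55).astype(np.uint8)
for b in((499,-211),(499,-279),(498,-347)):
    u,v=proj(K,E,(*b,20)); x,y=int(u),int(v); w=m[y-14:y+15,x-12:x+13]; ys,xs=np.nonzero(w)
    print((x,y),w.sum(),ray(K,E,xs.mean()+x-12,ys.mean()+y-14,25)[:2].round())
g=f.astype(int); t=((g[...,0]>150)&(g[...,0]>=g[...,2]-5)).astype(np.uint8); n,l,st,c=cv2.connectedComponentsWithStats(t)
print("lens",[(c[i].round().tolist(),int(st[i,4]),ray(K,E,*c[i],24)[:2].round().tolist()) for i in range(1,n) if 8<st[i,4]<200 and 125<c[i][0]<300 and 150<c[i][1]<250])
E
```

```text
(191, 179) 169 [ 486. -221.]
(174, 173) 154 [ 486. -283.]
(158, 168) 131 [ 492. -348.]
lens [([290.0, 158.0], 10, [277.0, 94.0]), ([263.0, 160.0], 94, [326.0, 4.0]), ([131.0, 163.0], 12, [518.0, -454.0]), ([252.0, 165.0], 9, [363.0, -27.0]), ([136.0, 168.0], 14, [532.0, -423.0]), ([133.0, 175.0], 47, [560.0, -416.0]), ([151.0, 173.0], 46, [530.0, -361.0]), ([170.0, 178.0], 45, [524.0, -284.0]), ([187.0, 184.0], 45, [526.0, -216.0]), ([188.0, 216.0], 14, [642.0, -152.0]), ([222.0, 221.0], 158, [617.0, -34.0]), ([205.0, 221.0], 17, [638.0, -88.0]), ([210.0, 225.0], 13, [645.0, -67.0]), ([234.0, 226.0], 17, [622.0, 8.0]), ([244.0, 234.0], 15, [635.0, 51.0]), ([237.0, 233.0], 10, [640.0, 29.0]), ([256.0, 238.0], 20, [636.0, 93.0]), ([223.0, 239.0], 51, [678.0, -5.0]), ([236.0, 241.0], 19, [668.0, 36.0]), ([222.0, 246.0], 41, [701.0, -0.0])]
```

Three lamp bodies with lenses toward the rail (x about 525) sit at y about -211, -279 and -347, each in its own bay.

```bash
python3 -c "
from bench import ctrl
print(ctrl.job_done())"
```

```text
the job is handed in; nothing more can be done
None
```

The job is handed in: the three lamps are in their own bays with lenses toward the rail, the toggle was pushed to its hard stop and the guard closed firmly onto its stop, but I viewed 16 pictures against the limit of 14.

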